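# Change over the platform shaker and lock its speed

## Task

Change over the platform shaker: clear the finished plates out of its bays and lay them flat, side by side, in the steel tray; then put every fresh plate lying beside it or on the side table into a bay of its own, pushed home so that it sits square and flush against both the end stop and the side fence, and slide the clamp bar fully home in front of them. Turn the speed dial until its white pointer is on the long white mark, and only then slide the lock fork fully home over the dial's bar so that the setting cannot creep. Leave the other things where they are.

Things in the scene. Friction and masses are not known exactly. Their poses are not given: they have to be found in the camera images.
- shaker: bench platform shaker, fixed: white housing 225 (x) x 252 (y) x 46 mm; origin: centre of its underside. Own -x is the front, +y its left. The front 102 mm of its top is a grey control panel (height 46 mm) with dial and lock; behind it a flat grey platform (top at 54 mm, own x -10 to +112 mm, 248 mm wide) has three bays side by side, 78 mm apart, with a clamp bar along their front
- bay1 (a point): left bay: point on the platform where the centre of a plate's underside lies when it is home, its length along the shaker's x. Axes as the shaker's. Steel end stop at own x +40 mm (44 mm long), side fence at own y +25 mm (62 mm long, x -28 to +34 mm); both are 5 mm thick and 10 mm high. A plate at home has 23 mm free on its right to the next bay's fence
- bay2 (a point): the same point of the middle bay, with the same stop and fence
- bay3 (a point): the same point of the right bay, with the same stop and fence
- plate1: FRESH white covered test plate, 80 (own x) x 50 (own y) x 12 mm, about 90 g, six round wells in its cover; along its middle a grey grip ridge 46 mm long (own x), 10 mm wide (own y), from 11 to 29 mm above the underside. Origin: centre of the underside, z up. Either way round is right. Slides when pushed at ridge or edge. At the start it lies beside the shaker or on the side table, or is absent
- plate2: another fresh plate like plate1, or absent
- plate3: another fresh plate like plate1, or absent
- done1: FINISHED plate, the same kind, size and ridge as plate1, told apart only by lying in a bay of the shaker at the start; may be absent
- done2: another finished plate, in another bay at the start, or absent
- done3: another finished plate, in another bay at the start, or absent
- tray_in (a point): centre of the inner floor (3 mm above the side table) of the steel tray for finished plates: inside 164 (own x) x 134 mm (own y), walls 3 mm thick, rim 18 mm above the side table; fixed. Two plates fit side by side, lengths along own x, e.g. at own y +32 and -32 mm
- clamp (a joint): travel of the clamp bar in m: 0 drawn back (25 mm clear of a plate at home), 0.0245 fully home, with 1.5 mm left to plates at home. It slides on two rods towards the shaker's +x; about 2 N of friction, stays where left. An aluminium bar across all three bays, 7 mm deep, its top 10 mm above the platform; it pushes any plate in its way
- clamp_tab (a point): centre of the upright black tab on the clamp bar: 8 mm thick (shaker's x), 26 mm wide (y), from 64 to 86 mm above the work surface (this point at 75 mm), between the middle and the right bay. Push it from the front to close, from behind to open, or pinch it. Axes as the shaker's
- dial (a joint): angle of the black speed dial in rad, growing clockwise seen from above, 0 to 3.1. At 1.4 the white pointer line is on the long white mark, pointing to the shaker's +y (left), and the bar lies along the shaker's y with its tail towards the lock. Stays where it is left (friction 0.03 N m)
- dial_grip (a point): point on the axis of the dial at the height to grip it (66 mm above the work surface). The dial is a bar 44 mm long, 12 mm wide, its top 73 mm above the work surface; the axes of this point turn with the bar: own +x is the pointer end, own y is across the 12 mm width
- lock (a joint): travel of the lock in m: 0 drawn back, 0.034 fully home; slides towards the shaker's +y, about 1.2 N of friction, stays where left. A flat steel fork 3 to 10 mm above the panel whose two arms, 16 mm apart, pass either side of the tail of the dial's bar; it strikes the bar if the dial is far off the mark
- lock_tab (a point): centre of the lock's upright black thumb tab, 26 mm long along the shaker's x, 10 mm thick along its y, from 55 to 77 mm above the work surface (this point at 68 mm). Push it from its right (own -y) side, or pinch it. Axes as the shaker's
- green_bottle: bystander: green bottle with dark cap, 64 mm wide, 160 mm high, behind the shaker; origin at the centre of its underside
- paper_tape: bystander: roll of paper tape lying flat, 48 mm wide, 25 mm high, on the side table; origin at the centre of its underside
- needle_holder: bystander: cream needle holder standing on its flange, 31 mm wide, 54 mm high, behind the shaker; origin at the centre of its underside

How it is judged (in metres and radians):
On the way, in this order (a step that is already met when the one before it is completed fails the run):
1. the dial's pointer stands on the long mark (within 0.11 rad) while the lock is still drawn back (value of joint dial between 1.29 and 1.51 rad and value of joint lock below 0.012 m), for 0.2 s.
2. the lock is fully home over the bar of the dial (value of joint dial between 1.29 and 1.51 rad and value of joint lock above 0.031 m), for 0.2 s.
At the end, for the whole second after the job is handed in: Finished plates lie flat on the floor of the steel tray; each fresh plate lies at rest in a bay of its own, within 2 mm of its end stop and side fence and 0.035 rad of square; clamp bar and lock are within 3 mm of fully home and the dial within 0.11 rad of the long mark (all of step 2 and ((x of plate1 in the frame of bay1 between -0.002 and 0.002 m and y of plate1 in the frame of bay1 between -0.002 and 0.002 m and z of plate1 in the frame of bay1 between -0.003 and 0.003 m and angle between the x axis of plate1 and the x axis of bay1, either way round below 0.035 rad) or (x of plate1 in the frame of bay2 between -0.002 and 0.002 m and y of plate1 in the frame of bay2 between -0.002 and 0.002 m and z of plate1 in the frame of bay2 between -0.003 and 0.003 m and angle between the x axis of plate1 and the x axis of bay2, either way round below 0.035 rad) or (x of plate1 in the frame of bay3 between -0.002 and 0.002 m and y of plate1 in the frame of bay3 between -0.002 and 0.002 m and z of plate1 in the frame of bay3 between -0.003 and 0.003 m and angle between the x axis of plate1 and the x axis of bay3, either way round below 0.035 rad)) and ((x of plate2 in the frame of bay1 between -0.002 and 0.002 m and y of plate2 in the frame of bay1 between -0.002 and 0.002 m and z of plate2 in the frame of bay1 between -0.003 and 0.003 m and angle between the x axis of plate2 and the x axis of bay1, either way round below 0.035 rad) or (x of plate2 in the frame of bay2 between -0.002 and 0.002 m and y of plate2 in the frame of bay2 between -0.002 and 0.002 m and z of plate2 in the frame of bay2 between -0.003 and 0.003 m and angle between the x axis of plate2 and the x axis of bay2, either way round below 0.035 rad) or (x of plate2 in the frame of bay3 between -0.002 and 0.002 m and y of plate2 in the frame of bay3 between -0.002 and 0.002 m and z of plate2 in the frame of bay3 between -0.003 and 0.003 m and angle between the x axis of plate2 and the x axis of bay3, either way round below 0.035 rad)) and ((x of plate3 in the frame of bay1 between -0.002 and 0.002 m and y of plate3 in the frame of bay1 between -0.002 and 0.002 m and z of plate3 in the frame of bay1 between -0.003 and 0.003 m and angle between the x axis of plate3 and the x axis of bay1, either way round below 0.035 rad) or (x of plate3 in the frame of bay2 between -0.002 and 0.002 m and y of plate3 in the frame of bay2 between -0.002 and 0.002 m and z of plate3 in the frame of bay2 between -0.003 and 0.003 m and angle between the x axis of plate3 and the x axis of bay2, either way round below 0.035 rad) or (x of plate3 in the frame of bay3 between -0.002 and 0.002 m and y of plate3 in the frame of bay3 between -0.002 and 0.002 m and z of plate3 in the frame of bay3 between -0.003 and 0.003 m and angle between the x axis of plate3 and the x axis of bay3, either way round below 0.035 rad)) and linear speed of each of plate1, plate2, plate3, done1, done2, done3 below 0.01 m/s and x of done1 in the frame of tray_in between -0.06 and 0.06 m and y of done1 in the frame of tray_in between -0.06 and 0.06 m and z of done1 in the frame of tray_in between -0.002 and 0.005 m and angle between each of done1, done2, done3's own z axis and vertical below 0.06 rad and x of done2 in the frame of tray_in between -0.06 and 0.06 m and y of done2 in the frame of tray_in between -0.06 and 0.06 m and z of done2 in the frame of tray_in between -0.002 and 0.005 m and x of done3 in the frame of tray_in between -0.06 and 0.06 m and y of done3 in the frame of tray_in between -0.06 and 0.06 m and z of done3 in the frame of tray_in between -0.002 and 0.005 m and value of joint clamp above 0.0215 m); the robot touches nothing.
It fails at once if the green bottle is knocked aside by more than 4 cm (distance of green_bottle from where it was at the start of the episode above 0.04 m).
It fails at once if the paper tape is knocked aside by more than 4 cm (distance of paper_tape from where it was at the start of the episode above 0.04 m).
It fails at once if the needle holder is knocked aside by more than 4 cm (distance of needle_holder from where it was at the start of the episode above 0.04 m).
Of plate1, plate2, plate3 only 2 to 3 are there at a start; the rules pass over those that are not, and their reading is None.
Of done1, done2, done3 only 1 to 2 are there at a start; the rules pass over those that are not, and their reading is None.
At some moment in a run one of plate1, plate2, plate3, done1, done2, done3 may be knocked a few centimetres aside while the robot is not near it.
Once in a run the grip may slacken for a moment while it holds something.
It also fails if it takes over 210 s, if anything falls off the work surface, if the arm or the gripper's body presses on something with over 40 N, if the wrist force passes 120 N, or if a joint passes its speed limit or range.

## Robot

A 6-joint arm with a two-finger parallel gripper is mounted at the origin on a cart in front of the work surface, level with it; the furniture and walls round the work are solid. World frame = base frame: x ahead of the robot, y to its left, z up, the work surface at z = 0. Lengths are in mm, angles in degrees, forces in N, time in s.
With the tool pointing down it reaches from about 350 to 850 mm from the base axis. Payload 8.1 kg.
Tool frame: the origin (TCP) lies between the finger pads; the fingertips stand 22 mm ahead of it and the grasp point (between the pads) lies 3 mm ahead of it; z points along the fingers, y is the direction in which the jaws open and shut (so a half turn about z gives the same grasp; the last joint's range is limited). The gripper opens to 85 mm and grips with 20 to 120 N. Pads are 22 mm wide; open, the fingers measure 114 mm over their backs; the gripper's body (76 mm by 85 mm) begins 54 mm behind the grasp point. The pads swing forward as they close: fully open they stand 13 mm farther back than shut.
Start: joints at [-68.606, 7.471, 85.268, -0, 87.261, -4.893], TCP at [265.743, -537.946, 230.992] pointing down, gripper open.
Joint ranges: [-169.43, 169.43], [-51.17, 129.36], [1.28, 143.12], [-76.62, 256.62], [0, 156.53], [-152.29, 152.29]. Speed limits (degrees/s): [136.94, 136.94, 159.86, 180, 180, 180].

## Interface

Orientations are given as [roll, pitch, yaw] about the fixed x, y, z axes, in that order (R = Rz(yaw) Ry(pitch) Rx(roll)).
In Python, from bench import r gives the robot as it stands.
- The arm moves only by the tool drive_tool, never from a script. Its argument "moves" is a list of rows, each a list of 2 entries, a list of its own where there are three numbers: the shift along the world's x, y, z in mm, then the turn about the world's z in degrees. A call has exactly 8 rows; each row is the pose to reach, as a shift and turn from the pose commanded when the call began; what a row does not reach only later rows make up. A row lasts 1/12 s, in which the tool goes at most 41.7 mm and 7.16 degrees, less where a joint would pass 70% of its speed; a pose out of reach is approached as far as the arm can. A call with a gripper value outside its range is refused whole. "fingers" is the finger opening in mm, from 0 to 85.4, set as the call begins (left out, the last holds). The fingers move at their own pace and stop on an object; "squeeze" is the grip in N (left out, the last holds). Time passes only in rows, so rows that repeat a pose let the fingers close, or fill a call up. It gives the time, the measured TCP pose, the force and the opening at its end, in the units of the state.
- r.sense(): the state, without advancing time (a new reading comes with each control period).
- r.snapshot(name): name is "scene" or "top" or "wrist"; returns a dict with "pixels" (480x640x3 uint8, red, green, blue), "camera_matrix" (3x3 intrinsics, pixels), "xyz" and "orientation" of the camera in the world. Camera axes: x right, y down, z forward; pixel columns grow to the right and rows downward; lengths in mm; the calibration is good to about 2 mm. A picture is of the moment at which its call begins. There is no depth.
- r.hand_in(): hands the job in, once; it reports no verdict.
The state is a dict: "time": time; "joint_pos": joint angles; "qd": joint speeds; "joint_efforts": joint torques, N m; "tool_pos": TCP position; "tcp_rot": TCP orientation; "ft_force": force on the tool from outside, world axes, zero at the start; "wrist_torque": the same for the moment, N m; "finger_gap": finger opening in mm.
Only numpy, scipy, OpenCV 4.12 (cv2) and the standard library are available. Lean on these libraries where they do the work, as an engineer would, in place of code of your own. Each camera call takes 0.05 s, during which the arm holds its last target.

## Working session

There is one attempt and no reset: what is moved stays moved. The work goes in short steps, Python scripts to look and compute and a tool call to move; the robot and the scene stay as the last step left them, time stands still between calls to the robot, and variables do not carry over. Pictures are saved under pics/ and viewed, and the job is handed in when it is done.

Besides the shell and the picture viewer there is one more tool, called after "Emit:" by a JSON object that holds its "method" and its "body". drive_tool: Moves the arm, as the interface text tells. Its arguments: {"type":"object","properties":{"moves":{"type":"array","items":{"type":"array"}},"fingers":{"type":"number"},"squeeze":{"type":"number"}},"required":["moves"]}

```bash
ls; mkdir -p pics; python3 - <<'E'
from bench import r
import cv2,numpy as np
s=r.sense();print(s)
for n in("scene","top","wrist"):
    d=r.snapshot(n);cv2.imwrite(f"pics/{n}0.png",d["pixels"][:,:,::-1]);print(n,d["camera_matrix"],d["xyz"],d["orientation"])
E
```

```text
pics
{'time': 0.0, 'joint_pos': array([-6.86082349e+01,  7.51645767e+00,  8.53320150e+01, -6.52849379e-05,
        8.72622376e+01, -4.89213737e+00]), 'qd': array([ 0.07871826, -0.10285325,  0.03992794,  0.04468732, -0.0430874 ,
        0.06406592]), 'joint_efforts': array([-2.36308770e-04, -5.69393599e+01, -5.00557995e+01, -2.39529118e-04,
        1.44996378e-02,  6.17569782e-06]), 'tool_pos': array([ 265.50849373, -537.4128725 ,  229.90416131]), 'tcp_rot': array([-1.79889687e+02, -9.37641990e-03,  2.62838967e+01]), 'ft_force': array([-0.6339899 , -0.81142509,  0.24730225]), 'wrist_torque': array([ 0.00424852, -0.02776274,  0.01987474]), 'finger_gap': 85.55436040641989}
scene [[568.41478179   0.         311.87881837]
 [  0.         568.41478179 239.52011012]
 [  0.           0.           1.        ]] [ 36.54186366 932.31787986 764.94038281] [-123.0798694    -1.30139326 -152.86871138]
top [[445.1393359    0.         320.05796173]
 [  0.         445.1393359  235.77523852]
 [  0.           0.           1.        ]] [ 309.85891634  -25.99467904 1165.22261261] [-169.10115707    0.84153129  -90.09420201]
wrist [[404.27641922   0.         320.20268103]
 [  0.         404.27641922 245.33645063]
 [  0.           0.           1.        ]] [ 339.01071782 -501.50420405  374.36985122] [ 1.61188113e+02  1.08999922e-01 -6.36760525e+01]
```

View pics/top0.png

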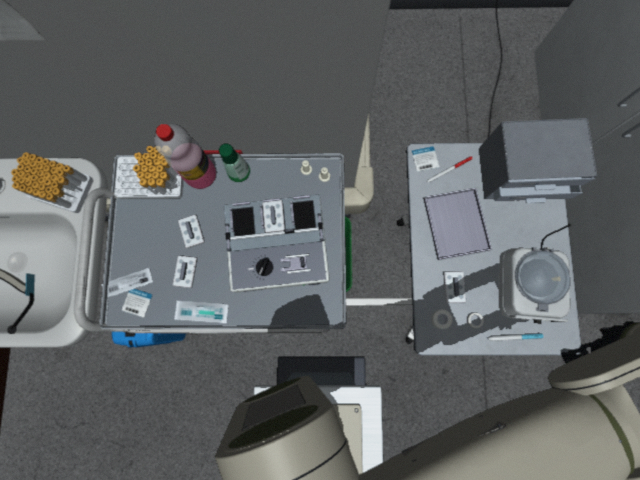

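View pics/scene0.png

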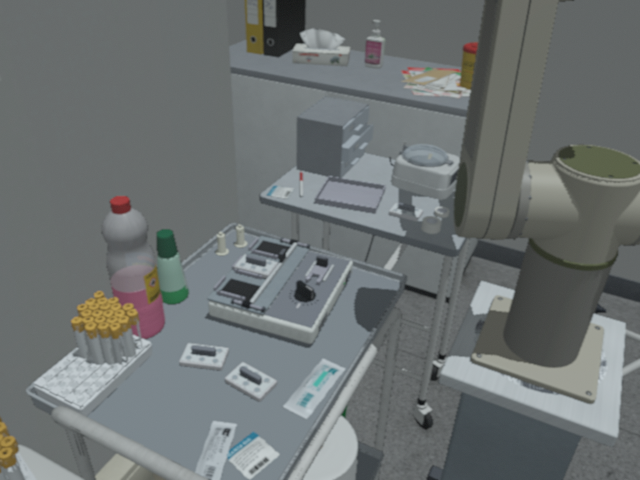

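View pics/wrist0.png

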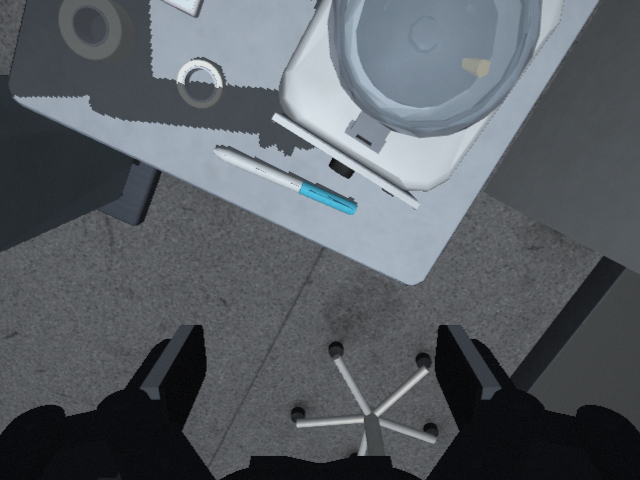

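```bash
cat > h.py <<'E'
import cv2,numpy as np
from scipy.spatial.transform import Rotation as R
from bench import r
def cam(d): return R.from_euler('xyz',np.array(d["orientation"]),degrees=True).as_matrix()
def plane(d,uv,z):
    uv=np.atleast_2d(uv).astype(float);K=d["camera_matrix"]
    v=np.c_[(uv[:,0]-K[0,2])/K[0,0],(uv[:,1]-K[1,2])/K[1,1],np.ones(len(uv))]@cam(d).T
    c=np.array(d["xyz"]);return c+v*((z-c[2])/v[:,2])[:,None]
def proj(d,p):
    p=np.atleast_2d(p).astype(float);q=(p-np.array(d["xyz"]))@cam(d);K=d["camera_matrix"]
    return np.c_[q[:,0]/q[:,2]*K[0,0]+K[0,2],q[:,1]/q[:,2]*K[1,1]+K[1,2]]
def tri(views):  # [(d,uv),...]
    A=np.zeros((3,3));b=np.zeros(3)
    for d,uv in views:
        c=np.array(d["xyz"]);v=plane(d,uv,c[2]-100)[0]-c;v/=np.linalg.norm(v)
        M=np.eye(3)-np.outer(v,v);A+=M;b+=M@c
    return np.linalg.solve(A,b)
def snap(n,name):
    d=r.snapshot(n);cv2.imwrite(f"pics/{name}.png",d["pixels"][:,:,::-1]);np.save(f"pics/{name}.npy",d,allow_pickle=True);return d
def load(name): return np.load(f"pics/{name}.npy",allow_pickle=True).item()
E
python3 - <<'E'
from h import *
d=snap("top","t1");s=snap("scene","s1");w=snap("wrist","w1")
print("cam dirs",cam(w)[:,2],R.from_euler('xyz',r.sense()["tcp_rot"],degrees=True).as_matrix())
print("shaker",plane(d,[(277,245)],50))
print("tray",plane(d,[(457,223)],0), "plate side",plane(d,[(455,286)],0))
print("tri tray corner", [tri([(d,a),(s,b)]) for a,b in [((424,194),(323,181)),((489,249),(380,209))]])
print("fresh",plane(d,[(190,231),(185,271)],10))
im=cv2.resize(d["pixels"][180:300,150:350,::-1],(800,480),interpolation=cv2.INTER_CUBIC);cv2.imwrite("pics/t1a.png",im)
E
```

```text
cam dirs [-0.2895485  -0.1420772  -0.94655995] [[ 8.96611479e-01  4.42818022e-01 -2.36547741e-04]
 [ 4.42818080e-01 -8.96611257e-01  6.34416187e-04]
 [ 6.88395537e-05 -6.73572452e-04 -9.99999771e-01]]
shaker [[501.2238426   99.67290302  50.        ]]
tray [[ 567.35547368 -374.77169116    0.        ]] plate side [[ 399.83425547 -359.61938649    0.        ]]
tri tray corner [array([ 615.34649799, -275.12999445,   80.34266009]), array([ 510.89101925, -485.17444488,  -83.75254347])]
fresh [[546.83134163 336.61141501  10.        ]
 [440.11607483 343.99797395  10.        ]]
```

View pics/t1a.png

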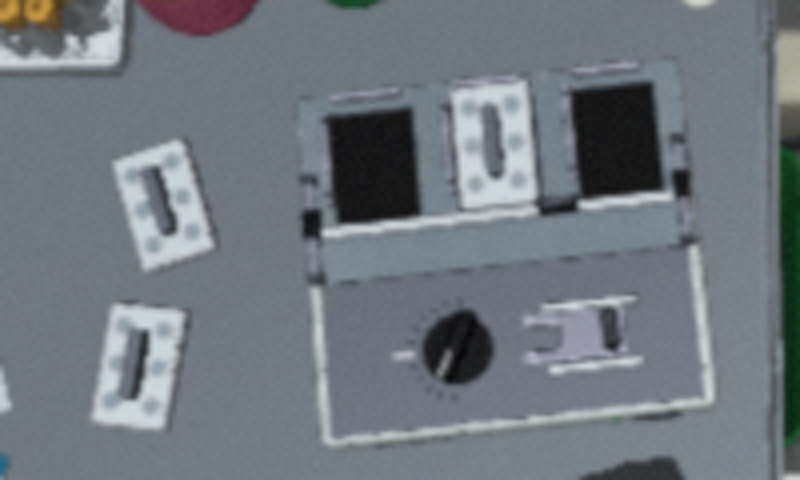

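```bash
python3 - <<'E'
from h import *
d=load("t1");s=load("s1")
for a,b in [((481,190),(325,180)),((490,249),(385,185)),((435,258),(378,210)),((424,194),(317,203))]: print(tri([(d,a),(s,b)]))
im=cv2.resize(d["pixels"][170:350,400:600,::-1],(800,600)[:2],interpolation=cv2.INTER_CUBIC);cv2.imwrite("pics/t1b.png",cv2.resize(d["pixels"][180:330,400:600,::-1],(800,600),interpolation=cv2.INTER_CUBIC))
E
```

```text
[ 670.07180341 -446.58107322  -11.63609503]
[ 493.29284005 -450.91480328   17.46335406]
[ 464.79548521 -309.33581723   16.22316802]
[ 639.51878913 -293.73832491   -1.92054369]
```

Emit:
{"method": "drive_tool", "body": {"moves": [[[0,40,40],-7],[[10,80,80],-14],[[20,120,110],-20],[[30,160,130],-20],[[40,195,130],-20],[[50,195,130],-20],[[60,195,130],-20],[[60,195,130],-20]]}}

```text
time: 0.97
tool_pos: [327.6, -341.9, 362.5]
tcp_rot: [179.8, -0.1, 6.5]
ft_force: [0.7, -0.4, -0.7]
finger_gap: 85.5
```

Emit:
{"method": "drive_tool", "body": {"moves": [[[40,0,0],0],[[80,0,0],0],[[120,0,0],0],[[160,0,0],0],[[200,0,20],0],[[230,0,40],0],[[250,0,50],0],[[250,0,50],0]]}}

```text
time: 1.63
tool_pos: [578.9, -343.5, 410.3]
tcp_rot: [-180.0, -0.0, 6.4]
ft_force: [-0.8, 0.6, 0.4]
finger_gap: 85.4
```

```bash
python3 - <<'E'
from h import *
d=snap("wrist","w2");print(d["xyz"],r.sense()["tool_pos"])
E
```

```text
[ 660.28420086 -334.91841299  554.64597441] [ 577.09385772 -343.86121505  409.42236957]
```

View pics/w2.png

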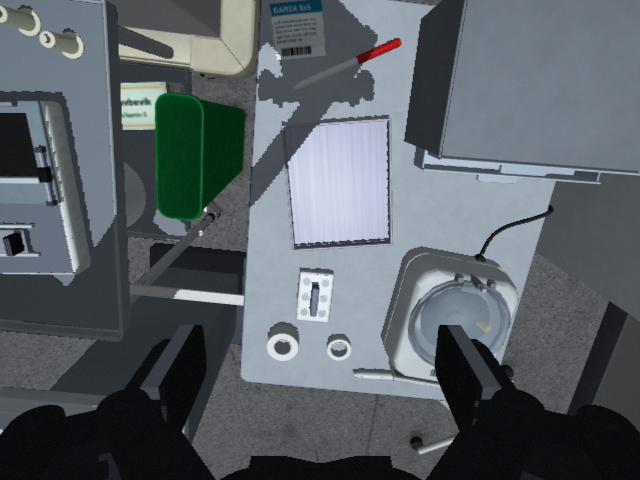

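View pics/t1b.png

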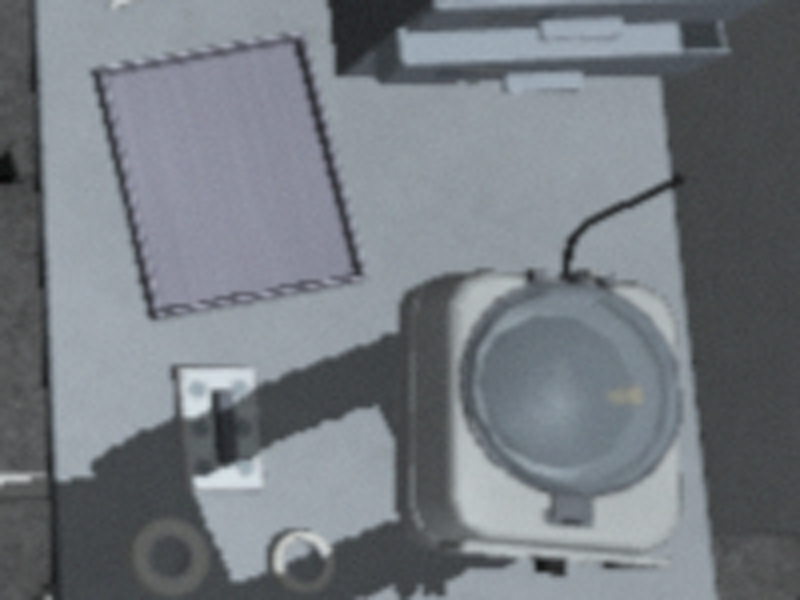

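Emit:
{"method": "drive_tool", "body": {"moves": [[[0,41,-10],0],[[0,82,-20],0],[[0,123,-30],0],[[0,164,-40],0],[[0,205,-50],0],[[0,246,-60],0],[[0,287,-70],0],[[0,328,-80],0]]}}

```text
time: 2.35
tool_pos: [574.1, -18.8, 330.2]
tcp_rot: [180.0, 0.1, 6.2]
ft_force: [0.5, 0.3, 0.7]
finger_gap: 85.7
```

Emit:
{"method": "drive_tool", "body": {"moves": [[[10,41,0],0],[[20,82,0],0],[[30,120,0],0],[[35,140,0],0],[[35,140,0],0],[[35,140,0],0],[[35,140,0],0],[[35,140,0],0]]}}

```text
time: 3.02
tool_pos: [610.4, 118.8, 331.7]
tcp_rot: [180.0, 0.0, 6.2]
ft_force: [-0.3, 0.1, -0.3]
finger_gap: 85.1
```

```bash
cat >> h.py <<'E'
def plates(d,z=12,box=None,lo=185,draw=None):
    """white plate tops: minAreaRect on filled white contour -> centre,angle ; + ridge"""
    im=d["pixels"];hsv=cv2.cvtColor(im,cv2.COLOR_RGB2HSV)
    m=((hsv[...,2]>lo)&(hsv[...,1]<30)).astype(np.uint8)*255
    cs,_=cv2.findContours(m,cv2.RETR_EXTERNAL,cv2.CHAIN_APPROX_NONE);out=[]
    for c in cs:
        p=plane(d,c[:,0,:],z)[:,:2].astype(np.float32);h=cv2.convexHull(p)
        (cx,cy),(a,b),t=cv2.minAreaRect(h)
        if a>b: a,b=b,a;t+=90
        if 40<a<60 and 68<b<92: 
            t=(t-90+90)%180-90
            out.append((round(cx,1),round(cy,1),round(a,1),round(b,1),round(t,1),c[:,0,:].mean(0).round(0)))
    return out
E
python3 - <<'E'
from h import *
d=load("w2");print(plates(d),plates(d,lo=160))
t=plane(d,[(285,125),(388,116),(392,243),(294,249)],18);print(t,t.mean(0))
d=snap("wrist","w3");print(d["xyz"],r.sense()["tool_pos"]);print(plates(d),plates(d,z=66),plates(d,lo=160))
E
```

```text
[(394.5, -355.8, 48.7, 78.6, 0.8, array([314., 297.]))] [(394.8, -356.1, 51.8, 80.1, -0.7, array([314., 297.]))]
[[ 634.47244037 -292.46228576   18.        ]
 [ 659.93906062 -420.96584224   18.        ]
 [ 493.35347584 -454.57927009   18.        ]
 [ 469.11171714 -319.10988509   18.        ]] [ 564.21917349 -371.77932079   18.        ]
[692.00683674 127.235679   475.90848439] [610.55050185 118.93354222 331.87239056]
[(437.2, 346.4, 49.2, 79.0, -7.3, array([127., 298.])), (545.3, 335.7, 49.2, 78.9, 19.0, array([132., 216.]))] [(466.8, 320.9, 43.5, 69.8, -7.3, array([127., 298.])), (562.4, 311.4, 43.4, 69.7, 19.0, array([132., 216.]))] [(437.4, 346.2, 49.8, 79.4, -7.1, array([127., 297.])), (545.3, 335.8, 49.8, 79.3, 18.9, array([131., 216.]))]
```

View pics/w3.png

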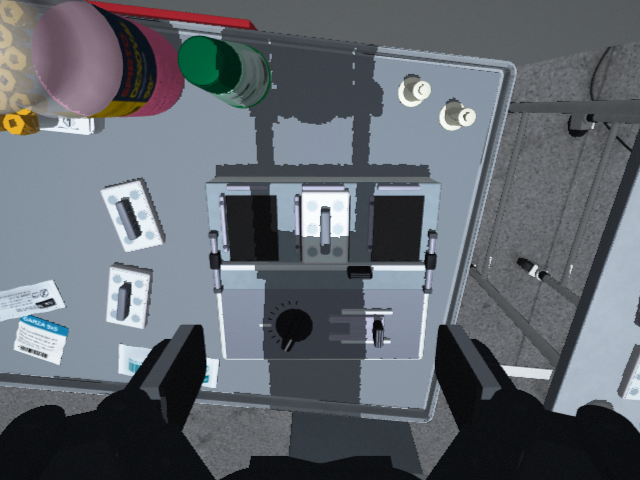

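```bash
python3 - <<'E'
from h import *
d=load("w3")
cv2.imwrite("pics/w3a.png",cv2.resize(d["pixels"][170:370,195:450,::-1],(765,600),interpolation=cv2.INTER_CUBIC))
E
```

```text
(no output)
```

View pics/w3a.png

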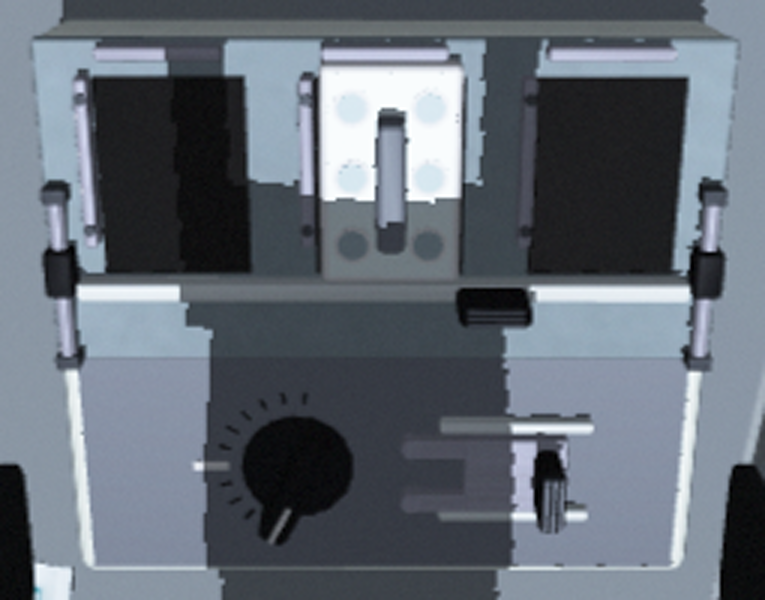

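```bash
python3 - <<'E'
from h import *
d=load("w3")
c=lambda u,v:(195+u/3,170+v/3)
P=[(*c(33,38),54,112,124),(*c(740,38),54,112,-124),(*c(78,357),54,-10,124),(*c(690,357),54,-10,-124),(*c(92,566),46,-112.5,120),(*c(680,567),46,-112.5,-120)]
W=np.array([plane(d,[(p[0],p[1])],p[2])[0,:2] for p in P]);O=np.array([p[3:] for p in P],float)
print(W)
def fit(W,O):
    wc,oc=W.mean(0),O.mean(0);a=(W-wc)[:,0]+1j*(W-wc)[:,1];b=(O-oc)[:,0]+1j*(O-oc)[:,1]
    k=(a*b.conj()).sum()/(abs(b)**2).sum();th=np.angle(k);Rm=np.array([[np.cos(th),-np.sin(th)],[np.sin(th),np.cos(th)]])
    t=wc-Rm@oc;print("scale",abs(k),"yaw",np.degrees(th),"t",t,"res",W-(O@Rm.T+t));return th,t
fit(W[:2],O[:2]);fit(W[:4],O[:4]);fit(W,O)
print("stop line left ends z64?",plane(d,[c(95,60),c(225,60),c(320,60),c(450,60),c(548,60),c(675,60)],54)[:,:2])
print("ridge done",plane(d,[c(390,110),c(390,225)],83), "plate front corners",plane(d,[c(322,278),c(462,276),c(320,68),c(463,66)],66))
print("dial centre",plane(d,[c(297,468)],60),"ptr",plane(d,[c(291,512),c(273,540)],73),"locktab top",plane(d,[c(548,485)],66),"clamp tab",plane(d,[c(494,292)],86))
print("mark",plane(d,[c(192,466),c(228,466)],46))
E
```

```text
[[604.7581663  237.93209302]
 [631.41677859  -7.45590404]
 [483.93283277 218.74889349]
 [509.14228582 -13.48757852]
 [385.36437245 211.94627579]
 [411.15817783 -30.31093341]]
scale 0.9952896240711698 yaw 6.200218086377472 t [506.74261052 103.14174284] res [[ 0.06308319 -0.58067003]
 [-0.06308319  0.58067003]]
scale 0.975050283368903 yaw 6.142529885534194 t [506.60531749 103.47726758] res [[ 0.06412772 -0.81750282]
 [ 0.18621284  0.37068049]
 [ 0.53836678 -6.94644302]
 [-0.78870733  7.39326535]]
scale 0.9842586363135066 yaw 6.218381584224681 t [507.77484255 103.27458841] res [[-0.92622957 -0.744561  ]
 [-1.1305539   0.40827556]
 [-0.46937883 -6.7129288 ]
 [-2.1228624   7.5914328 ]
 [ 2.4258048   1.56354357]
 [ 2.2232199  -2.10576214]]
stop line left ends z64? [[599.32489944 216.15509426]
 [604.25498051 170.77220761]
 [607.85793427 137.60592906]
 [612.78856878  92.21794785]
 [616.50572005  58.00044668]
 [621.32311505  13.6548694 ]]
ridge done [[599.48543675 112.26163928  83.        ]
 [559.46168816 107.75593401  83.        ]] plate front corners [[530.89832066 129.14615592  66.        ]
 [537.14636243  78.79858249  66.        ]
 [607.50149155 137.05326848  66.        ]
 [613.46796077  88.53243108  66.        ]]
dial centre [[448.58972267 131.40251016  60.        ]] ptr [[436.96768421 131.8879321   73.        ]
 [423.86877396 137.71802907  73.        ]] locktab top [[455.13285416  34.55446808  66.        ]] clamp tab [[540.01069473  69.37123435  86.        ]]
mark [[436.75337018 173.55615559  46.        ]
 [438.31352442 159.17909373  46.        ]]
```

Emit:
{"method": "drive_tool", "body": {"moves": [[[-20,-16,-35],0],[[-40,-32,-70],0],[[-60,-48,-105],0],[[-60,-48,-140],0],[[-60,-48,-175],0],[[-60,-48,-205],0],[[-60,-48,-205],0],[[-60,-48,-205],0]], "fingers": 0}}

```text
time: 3.73
tool_pos: [549.1, 71.8, 125.8]
tcp_rot: [-180.0, 0.2, 6.2]
ft_force: [0.3, 0.8, 0.8]
finger_gap: -0.1
```

```bash
python3 - <<'E'
from h import *
d=snap("wrist","w4");s=r.sense();print(d["xyz"],s["tool_pos"],s["joint_pos"])
w=load("w3");print("bottle",plane(w,[(205,62)],160),plane(w,[(240,90)],20))
snap("scene","s4")
E
```

```text
[631.20899339  80.20298912 269.8018702 ] [551.13170348  72.15513299 128.30770638] [ 2.17542875e+00  4.78459923e+00  9.90899377e+01 -2.81769082e-03
  7.60933286e+01  8.59525244e+01]
bottle [[713.52716083 212.32658527 160.        ]] [[699.95115265 212.94235281  20.        ]]
```

View pics/w4.png

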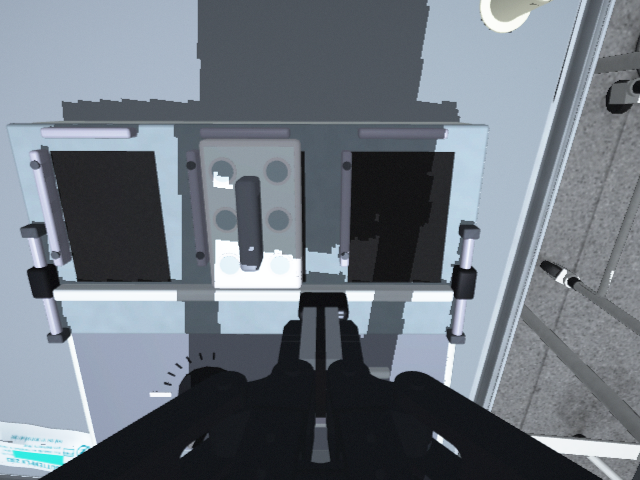

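```bash
python3 - <<'E'
from h import *
d=load("w4")
th=np.radians(6.2);Rm=np.array([[np.cos(th),-np.sin(th)],[np.sin(th),np.cos(th)]])
own=lambda p:(p[:,:2]-[507,103.3])@Rm
print("platform back",own(plane(d,[(10,124),(488,125)],54)))
print("plate top",own(plane(d,[(200,139),(300,139),(303,290),(215,290)],66)))
print("stops lower edge top",own(plane(d,[(42,136),(133,135),(200,136),(288,136),(359,136),(447,136)],64)))
print("fence top right edges",own(plane(d,[(41,153),(61,262),(194,153),(204,262),(350,153),(350,262)],64)))
print("clamp bar rear/front top",own(plane(d,[(100,284),(100,300),(400,300),(400,283)],64)))
print("tab",own(plane(d,[(302,293),(347,293)],86)),own(plane(d,[(302,293),(347,293)],80)))
E
```

```text
platform back [[ 112.04132193  122.48108193]
 [ 111.72875658 -122.20931808]]
plate top [[105.57432641  22.47115482]
 [105.61062903 -26.4271965 ]
 [ 24.40807719 -26.82401954]
 [ 24.36397393  21.97620181]]
stops lower edge top [[106.79887854 100.7647521 ]
 [107.30839997  55.85011022]
 [106.85645872  22.91056504]
 [106.88852106 -20.44092224]
 [106.91438554 -55.41230076]
 [106.94643799 -98.75042943]]
fence top right edges [[ 98.58384915 103.10358469]
 [ 40.17104362 105.29937094]
 [ 98.64159271  26.69758073]
 [ 40.2390905   27.14252512]
 [ 98.70045062 -51.18293674]
 [ 40.30854336 -52.62918549]]
clamp bar rear/front top [[ 27.03452036  86.31098098]
 [ 17.14138175  88.06285406]
 [ 17.29664516 -81.44289122]
 [ 27.79304793 -80.75922929]]
tab [[ 32.23095036 -27.23822249]
 [ 32.25142357 -49.80082436]] [[ 29.33357795 -26.939917  ]
 [ 29.35471949 -50.23904898]]
```

```bash
python3 - <<'E'
from h import *
d=load("w4")
cv2.imwrite("pics/w4a.png",cv2.resize(d["pixels"][110:350,0:320,::-1],(800,600),interpolation=cv2.INTER_CUBIC))
E
```

```text
(no output)
```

View pics/w4a.png

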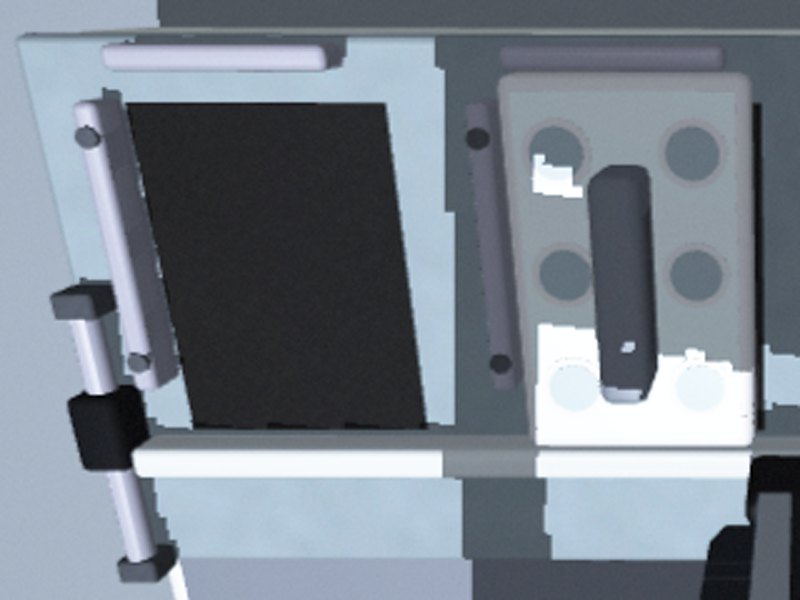

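Emit:
{"method": "drive_tool", "body": {"moves": [[[0,-3,-18],0],[[0,-3,-35],0],[[0,-3,-35],0],[[-6,-3.7,-35],0],[[-12,-4.3,-35],0],[[-18,-5,-35],0],[[-23,-5.5,-35],0],[[-27,-6,-35],0]]}}

```text
time: 4.5
tool_pos: [523.6, 66.9, 93.0]
tcp_rot: [180.0, -0.1, 6.3]
ft_force: [0.3, 0.2, -0.5]
finger_gap: -0.0
```

Emit:
{"method": "drive_tool", "body": {"moves": [[[0,0,0],0],[[-1,0,0],0],[[-1,0,0],0],[[8,1,20],0],[[8,1,60],0],[[8,1,60],0],[[8,1,60],0],[[8,1,60],0]]}}

```text
time: 5.17
tool_pos: [532.1, 67.9, 152.2]
tcp_rot: [180.0, -0.0, 6.3]
ft_force: [-0.5, 0.2, 0.5]
finger_gap: 0.1
```

```bash
python3 - <<'E'
from h import *
d=snap("wrist","w5");s=r.sense();print(d["xyz"],s["tool_pos"])
E
```

```text
[613.44643015  76.38387799 296.63080935] [531.34045758  67.87677644 151.25107106]
```

View pics/w5.png

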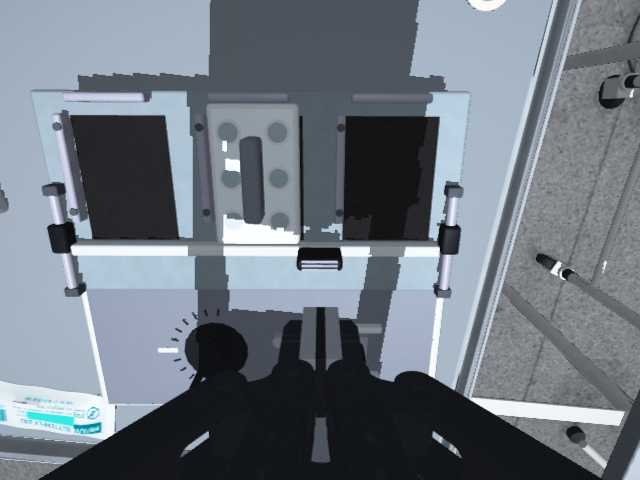

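```bash
python3 - <<'E'
from h import *
d=load("w5");t=r.sense()["tool_pos"]
for k in (0,10,22): print(k,proj(d,t-[0,0,k]), proj(d,t-[0,0,k]+[-11,-1.2,0]),proj(d,t-[0,0,k]+[11,1.2,0]))
th=np.radians(6.2);Rm=np.array([[np.cos(th),-np.sin(th)],[np.sin(th),np.cos(th)]])
own=lambda p:(p[:,:2]-[507,103.3])@Rm
print("tab",own(plane(d,[(320,269),(320,258)],86)),own(plane(d,[(320,250)],64)))
print("tcp",own(t[None]))
cv2.imwrite("pics/w5a.png",cv2.resize(d["pixels"][220:370,220:420,::-1],(800,600),interpolation=cv2.INTER_CUBIC))
E
```

```text
0 [[318.81881877 322.53261263]] [[318.80218948 346.13826535]] [[318.83618541 297.88027287]]
10 [[318.89867347 310.83202562]] [[318.88132781 333.41184238]] [[318.91674545 287.30672918]]
22 [[318.98371248 298.37181706]] [[318.96580579 319.8267353 ]] [[319.00232202 276.07476398]]
tab [[ 17.27547518 -38.28745543]
 [ 23.86896057 -38.27417013]] [[ 20.8237143  -38.26568966]]
tcp [[ 20.37240405 -37.84478559]]
```

View pics/w5a.png

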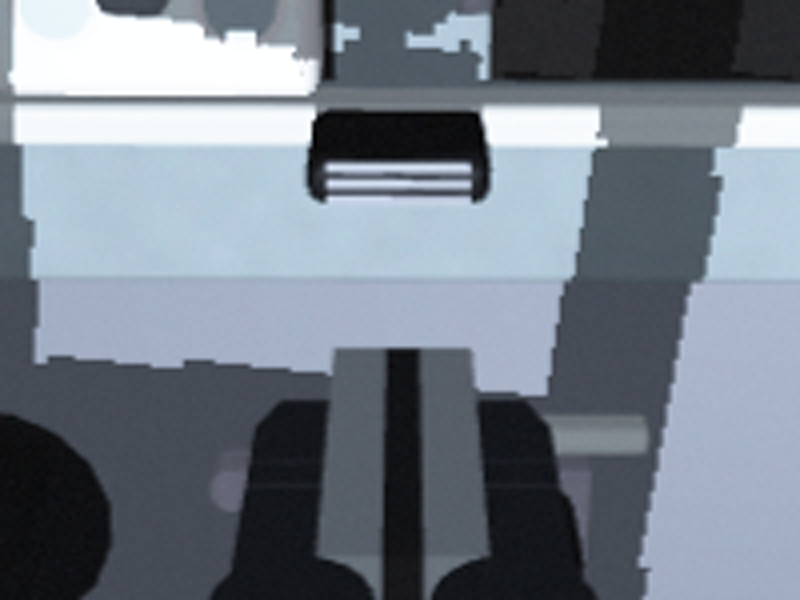

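```bash
python3 - <<'E'
from h import *
t=r.sense()["tool_pos"]
for n in("scene","top"):
    d=snap(n,n[0]+"5")
    a,b,c=[proj(d,t-[0,0,k])[0] for k in (0,22,54)];print(n,a,b,c)
    im=d["pixels"][:,:,::-1].copy()
    for q,col in((a,(0,255,0)),(b,(0,0,255))): cv2.circle(im,tuple(int(x) for x in q),1,col,-1)
    x,y=int(a[0]),int(a[1]);cv2.imwrite(f"pics/{n[0]}5a.png",cv2.resize(im[y-70:y+50,x-80:x+80],(800,600),interpolation=cv2.INTER_NEAREST))
E
```

```text
scene [282.64657833 224.99164771] [282.70328322 234.017017  ] [282.78373346 246.82178843]
top [286.06206125 224.90091193] [286.89022554 226.86843361] [288.03633002 229.59130567]
```

View pics/s5a.png

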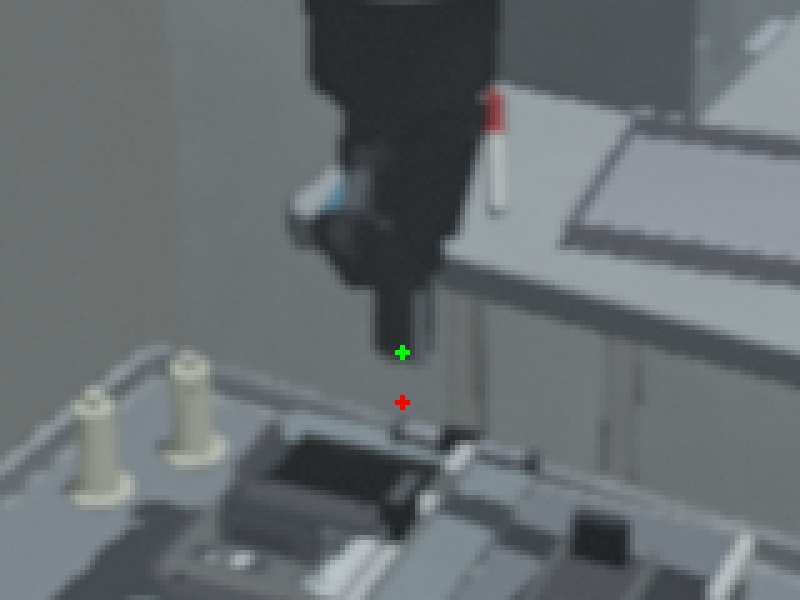

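Emit:
{"method": "drive_tool", "body": {"moves": [[[20,2,0],0],[[20,2,-35],0],[[20,2,-65],0],[[20,2,-75],0],[[20,2,-75],0],[[15,1.5,-75],0],[[11,1,-75],0],[[8,0.7,-75],0]]}}

```text
time: 5.98
tool_pos: [540.9, 68.6, 79.2]
tcp_rot: [180.0, -0.2, 6.3]
ft_force: [2.2, -0.7, -0.7]
finger_gap: 0.1
```

Emit:
{"method": "drive_tool", "body": {"moves": [[[-4,-0.4,0],0],[[-7,-0.7,0],0],[[-10,-1,0],0],[[-13,-1.3,0],0],[[-15,-1.5,0],0],[[-17,-1.8,0],0],[[-17,-1.8,0],0],[[-17,-1.8,0],0]]}}

```text
time: 6.65
tool_pos: [523.0, 66.9, 77.3]
tcp_rot: [-180.0, -0.0, 6.3]
ft_force: [4.0, 1.6, 2.2]
finger_gap: -0.2
```

```bash
python3 - <<'E'
from h import *
d=snap("wrist","w6");s=r.sense();print(d["xyz"],s["tool_pos"],s["ft_force"])
E
```

```text
[604.38097581  75.31658048 221.6741914 ] [523.06783228  66.87497384  77.28425379] [2.13422514 1.47957272 1.68613343]
```

View pics/w6.png

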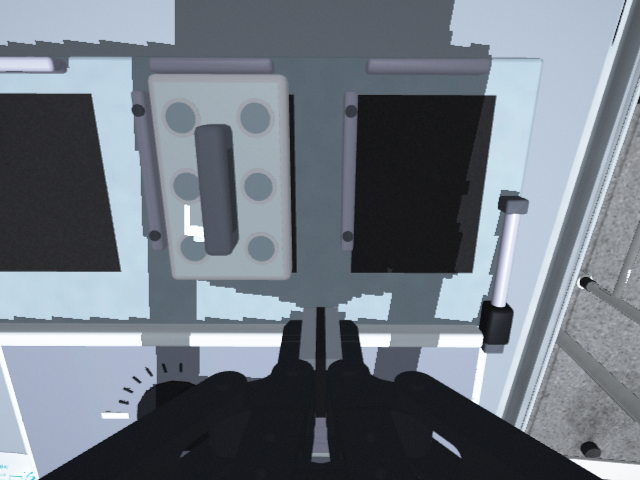

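```bash
cat >> h.py <<'E'
TH=np.radians(6.2);RM=np.array([[np.cos(TH),-np.sin(TH)],[np.sin(TH),np.cos(TH)]])
SO=np.array([507.5,103.8])
own=lambda p:(np.atleast_2d(p)[:,:2]-SO)@RM
wld=lambda x,y:SO+RM@np.array([x,y])
E
python3 - <<'E'
from h import *
d=load("w6");p=plane(d,[(150,76),(287,74),(293,278),(172,279)],66);print(p,p.mean(0),own(p))
print("ridge",plane(d,[(213,126),(220,250)],83))
print(own(plane(d,[(152,72),(270,72),(369,72),(488,72)],64)))
print(wld(66,0),wld(66,78),wld(66,-78))
E
```

```text
[[608.38652305 136.78468942  66.        ]
 [614.41328836  88.35487356  66.        ]
 [536.17706368  79.25581949  66.        ]
 [530.13825538 129.56055533  66.        ]] [572.27878262 108.48898445  66.        ] [[103.85875935  21.8960813 ]
 [104.61988498 -26.9013536 ]
 [ 25.85857482 -27.49772511]
 [ 25.28796679  23.16496392]]
ridge [[594.8770831  109.82490143  83.        ]
 [551.71748165 106.1987767   83.        ]]
[[105.3269039   21.77899418]
 [105.41701555 -20.65247136]
 [105.49260558 -56.24604263]
 [105.58345168 -99.02334194]]
[573.11396362 110.92795748] [564.69001388 188.47173267] [581.53791337  33.38418229]
```

Emit:
{"method": "drive_tool", "body": {"moves": [[[8,1,0],0],[[8,1,35],0],[[8,1,70],0],[[20,15,80],0],[[35,30,80],0],[[45,40,80],0],[[49,41,80],0],[[49,41,80],0]], "fingers": 36}}

```text
time: 7.37
tool_pos: [571.8, 108.0, 156.0]
tcp_rot: [180.0, 0.1, 6.3]
ft_force: [0.6, -0.7, -0.0]
finger_gap: 36.0
```

Emit:
{"method": "drive_tool", "body": {"moves": [[[0,0,-40],0],[[0,0,-75],0],[[0,0,-82],0],[[0,0,-82],0],[[0,0,-82],0],[[0,0,-82],0],[[0,0,-82],0],[[0,0,-82],0]]}}

```text
time: 8.03
tool_pos: [573.3, 107.9, 77.4]
tcp_rot: [180.0, -0.2, 6.3]
ft_force: [0.8, 0.7, 0.2]
finger_gap: 35.9
```

Emit:
{"method": "drive_tool", "body": {"moves": [[[0,0,0],0],[[0,0,0],0],[[0,0,0],0],[[0,0,0],0],[[0,0,0],0],[[0,0,0],0],[[0,0,0],0],[[0,0,0],0]], "fingers": 0, "squeeze": 40}}

```text
time: 8.7
tool_pos: [572.3, 107.9, 76.0]
tcp_rot: [180.0, -0.1, 6.3]
ft_force: [-1.0, -0.2, 5.3]
finger_gap: 8.5
```

```bash
python3 - <<'E'
from h import *
d=snap("wrist","w7");s=r.sense();print(d["xyz"],s["tool_pos"],s["ft_force"],s["finger_gap"])
E
```

```text
[653.63797623 116.33578389 220.41911545] [572.36641351 107.86434183  75.9867332 ] [-0.84009465  0.24889243  6.10537851] 8.716569038916603
```

View pics/w7.png

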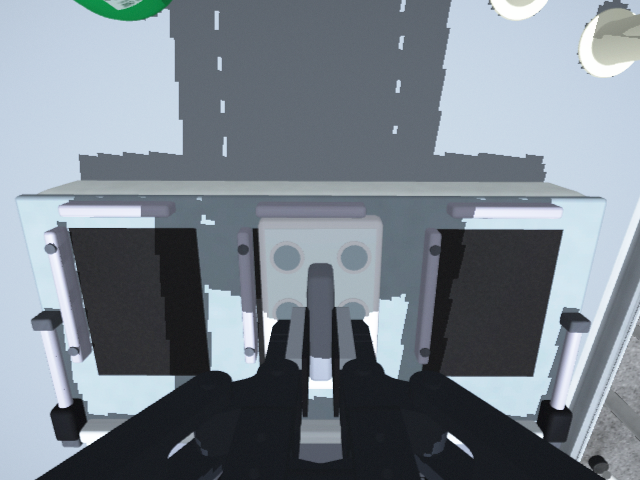

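Emit:
{"method": "drive_tool", "body": {"moves": [[[0,0,15],0],[[0,0,45],0],[[0,0,80],0],[[0,0,100],0],[[0,0,100],0],[[0,-30,100],0],[[0,-71,100],0],[[0,-112,100],0]]}}

```text
time: 9.42
tool_pos: [571.0, -4.4, 173.9]
tcp_rot: [-180.0, 0.1, 6.5]
ft_force: [0.9, -0.6, -0.6]
finger_gap: 8.7
```

```bash
python3 - <<'E'
from h import *
d=snap("wrist","w8");s=r.sense();print(d["xyz"],s["tool_pos"],s["ft_force"],s["finger_gap"])
E
```

```text
[652.6273923    4.26584587 318.13652357] [570.91385419 -12.70343729 173.80444717] [ 0.9973954  -5.62344538 -0.77989856] 8.43003496447091
```

View pics/w8.png

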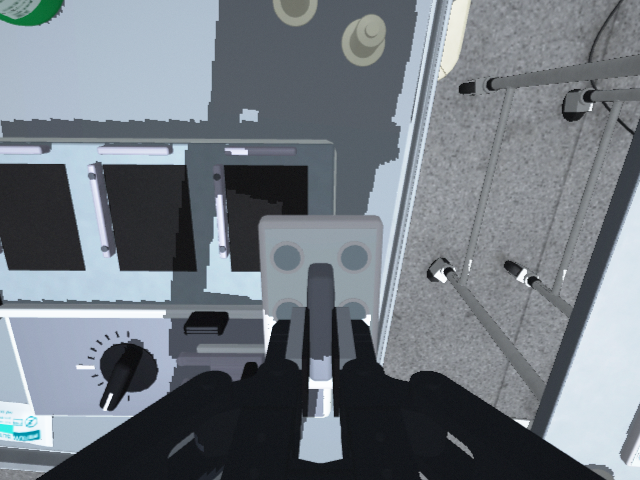

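Emit:
{"method": "drive_tool", "body": {"moves": [[[0,-41,0],0],[[0,-82,0],0],[[0,-123,0],1],[[-2,-164,0],2],[[-4,-205,0],3],[[-6,-246,0],4],[[-8,-287,0],4],[[-8,-328,0],4]]}}

```text
time: 10.13
tool_pos: [562.6, -333.7, 173.5]
tcp_rot: [-179.9, 0.1, 10.3]
ft_force: [1.4, 0.8, -0.4]
finger_gap: 8.1
```

Emit:
{"method": "drive_tool", "body": {"moves": [[[0,-30,0],0],[[0,-40,0],0],[[0,-40,-20],0],[[0,-40,-60],0],[[0,-40,-100],0],[[0,-40,-130],0],[[0,-40,-140],0],[[0,-40,-140],0]]}}

```text
time: 10.8
tool_pos: [560.9, -369.3, 29.8]
tcp_rot: [-179.6, 0.3, 10.3]
ft_force: [-0.2, 0.5, -0.2]
finger_gap: 8.0
```

```bash
python3 - <<'E'
from h import *
d=snap("wrist","w9");s=r.sense();print(d["xyz"],s["tool_pos"],s["ft_force"],s["finger_gap"])
E
```

```text
[ 642.48546731 -355.78945494  173.57279666] [ 562.75802054 -370.80205443   33.33214892] [ 0.59317341 -0.43124535  0.94735229] 8.28043597485915
```

View pics/w9.png

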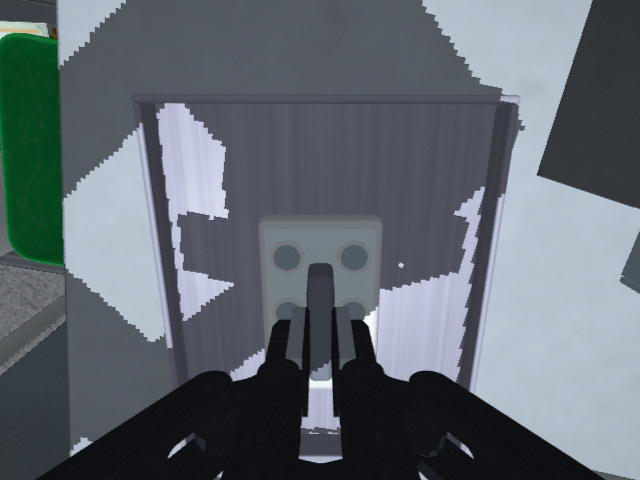

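Emit:
{"method": "drive_tool", "body": {"moves": [[[0,0,-5],0],[[0,0,-9],0],[[0,0,-10],0],[[0,0,-10],0],[[0,0,-10],0],[[0,0,-10],0],[[0,0,-10],0],[[0,0,-10],0]]}}

```text
time: 11.52
tool_pos: [563.8, -372.3, 25.2]
tcp_rot: [180.0, -0.0, 10.3]
ft_force: [-0.1, 0.4, -1.1]
finger_gap: 8.3
```

Emit:
{"method": "drive_tool", "body": {"moves": [[[0,0,0],0],[[0,0,0],0],[[0,0,0],0],[[0,0,10],0],[[0,0,45],0],[[0,0,85],0],[[-30,5,120],0],[[-60,10,150],0]], "fingers": 34}}

```text
time: 12.18
tool_pos: [508.6, -363.1, 174.3]
tcp_rot: [179.9, -0.1, 10.4]
ft_force: [-1.3, -1.0, 0.8]
finger_gap: 34.0
```

```bash
python3 - <<'E'
from h import *
d=snap("wrist","w10");s=r.sense();print(d["xyz"],s["tool_pos"],s["ft_force"],s["finger_gap"])
print(plates(d),plates(d,lo=160),plates(d,z=15,lo=120))
E
```

```text
[ 588.85397192 -348.52369837  318.78926904] [ 506.07291113 -364.71192411  181.53922498] [ 5.93105914 -5.23913161  3.93232384] 33.648475784904726
[(394.5, -355.9, 48.3, 78.9, 1.4, array([293., 336.])), (514.6, -374.4, 44.1, 76.3, -58.2, array([331., 215.]))] [(394.6, -355.4, 50.0, 79.5, 0.9, array([293., 336.])), (514.9, -375.0, 44.1, 77.5, -58.2, array([332., 215.]))] [(431.1, -537.0, 40.9, 88.9, -48.3, array([505., 342.])), (396.9, -355.5, 49.6, 79.5, 0.9, array([293., 336.])), (515.7, -374.8, 43.7, 77.0, -58.2, array([332., 215.]))]
```

View pics/w10.png

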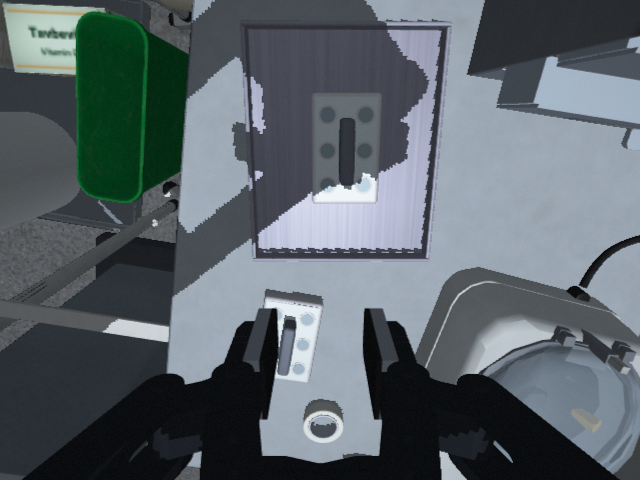

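Emit:
{"method": "drive_tool", "body": {"moves": [[[-35,2,0],-7],[[-75,4,0],-9.4],[[-109,6.4,0],-9.4],[[-109,6.4,-30],-9.4],[[-109,6.4,-70],-9.4],[[-109,6.4,-110],-9.4],[[-109,6.4,-140],-9.4],[[-109,6.4,-140],-9.4]]}}

```text
time: 12.9
tool_pos: [394.9, -352.5, 24.7]
tcp_rot: [-179.5, 0.4, 0.9]
ft_force: [-1.3, 0.5, -0.9]
finger_gap: 34.2
```

```bash
python3 - <<'E'
from h import *
d=snap("wrist","w11");s=r.sense();print(d["xyz"],s["tool_pos"],s["ft_force"],s["finger_gap"])
E
```

```text
[ 477.86146377 -353.0055906   168.38903199] [ 396.45217837 -354.04159795   28.14142972] [0.39810141 0.47713155 1.01819763] 33.877167284685
```

View pics/w11.png

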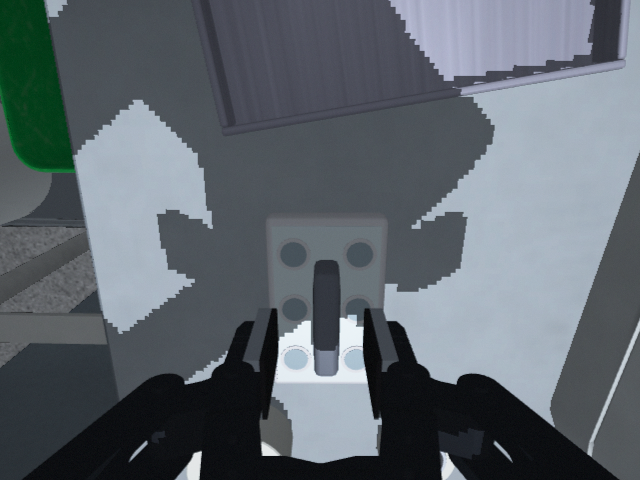

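Emit:
{"method": "drive_tool", "body": {"moves": [[[0,-2,-6],0],[[0,-2,-11],0],[[0,-2,-11],0],[[0,-2,-11],0],[[0,-2,-11],0],[[0,-2,-11],0],[[0,-2,-11],0],[[0,-2,-11],0]]}}

```text
time: 13.62
tool_pos: [398.9, -358.6, 20.3]
tcp_rot: [180.0, -0.0, 0.9]
ft_force: [0.3, -0.1, -0.8]
finger_gap: 34.0
```

Emit:
{"method": "drive_tool", "body": {"moves": [[[0,0,0],0],[[0,0,0],0],[[0,0,0],0],[[0,0,0],0],[[0,0,0],0],[[0,0,0],0],[[0,0,0],0],[[0,0,0],0]], "fingers": 0, "squeeze": 50}}

```text
time: 14.28
tool_pos: [398.9, -358.6, 20.1]
tcp_rot: [180.0, -0.0, 0.9]
ft_force: [-0.2, 0.8, 4.6]
finger_gap: 8.2
```

Emit:
{"method": "drive_tool", "body": {"moves": [[[0,0,20],0],[[0,0,60],0],[[10,0,100],0],[[40,0,140],0],[[80,5,150],0],[[110,20,150],5.4],[[110,20,150],5.4],[[110,20,150],5.4]]}}

```text
time: 14.95
tool_pos: [510.1, -337.2, 169.4]
tcp_rot: [-180.0, 0.0, 6.5]
ft_force: [-0.4, 0.3, -1.6]
finger_gap: 7.8
```

```bash
python3 - <<'E'
from h import *
d=snap("wrist","w12");s=r.sense();print(d["xyz"],s["tool_pos"],s["tcp_rot"],s["ft_force"],s["finger_gap"])
E
```

```text
[ 591.63699156 -328.58677198  313.71606692] [ 508.71422326 -337.6814539   168.82162565] [-1.79938116e+02  9.20523885e-02  6.35435299e+00] [-0.76616551  0.54239439 -1.14453209] 8.188800704759217
```

View pics/w12.png

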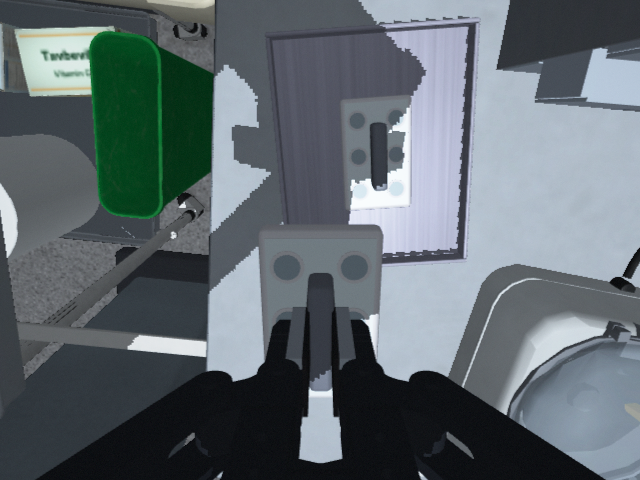

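```bash
cat >> h.py <<'E'
def held(d,s,px,dz=-9):
    t=s["tool_pos"];p=plane(d,px,t[2]+dz)-t;a=np.radians(s["tcp_rot"][2])
    return p[:,:2]@np.array([[np.cos(a),-np.sin(a)],[np.sin(a),np.cos(a)]])
E
python3 - <<'E'
from h import *
s=r.sense();d=load("w12");print(held(d,s,[(262,226),(382,226)],-8))
s=dict(tool_pos=np.array([572.366,107.864,75.99]),tcp_rot=[180,0,6.3]);d=load("w7");print(held(d,s,[(261,217),(381,217)],-10))
E
```

```text
[[ 39.21145782  22.75271711]
 [ 39.34133285 -24.42982751]]
[[ 41.0791722   22.84142136]
 [ 41.10492557 -24.44031377]]
```

Emit:
{"method": "drive_tool", "body": {"moves": [[[10,41,0],0],[[20,82,0],0],[[30,123,0],0],[[40,164,0],0],[[50,205,0],0],[[60,246,0],0],[[68,287,0],0],[[68,328,0],0]]}}

```text
time: 15.67
tool_pos: [576.2, -12.3, 169.1]
tcp_rot: [180.0, 0.1, 6.2]
ft_force: [0.3, -0.3, -0.7]
finger_gap: 8.1
```

Emit:
{"method": "drive_tool", "body": {"moves": [[[0,20,0],0],[[0,38,0],0],[[0,38,0],0],[[0,38,0],0],[[0,38,-35],0],[[0,38,-60],0],[[0,38,-60],0],[[0,38,-60],0]]}}

```text
time: 16.33
tool_pos: [574.6, 23.4, 108.1]
tcp_rot: [-180.0, 0.3, 6.2]
ft_force: [-0.1, 0.2, -1.0]
finger_gap: 8.0
```

```bash
python3 - <<'E'
from h import *
d=snap("wrist","w13");s=r.sense();print(d["xyz"],s["tool_pos"],s["tcp_rot"],s["ft_force"],s["finger_gap"],own(s["tool_pos"]))
print("plate rear corners own",own(plane(d,[(262,226),(382,226)],s["tool_pos"][2]-8)))
E
```

```text
[656.82925326  31.72101758 251.97148131] [576.32341152  23.58045567 110.19025743] [1.79993945e+02 6.56231243e-02 6.18304667e+00] [ 0.27523947  0.39322937 -1.00548224] 8.237573220972935 [[ 59.75720181 -87.18322143]]
plate rear corners own [[  96.66582808  -65.24267725]
 [  96.67846971 -111.52713979]]
```

View pics/w13.png

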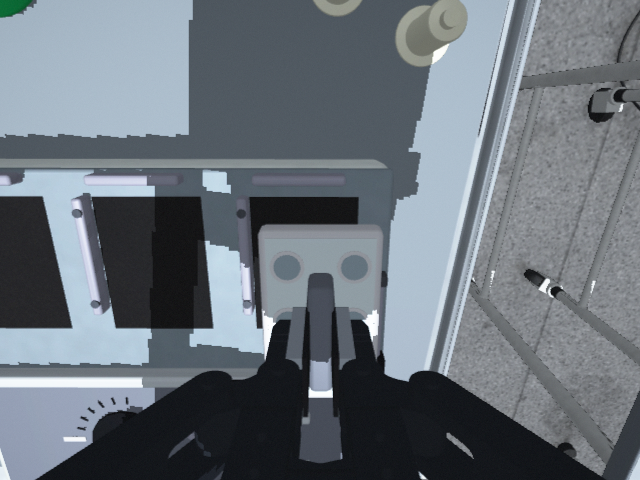

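Emit:
{"method": "drive_tool", "body": {"moves": [[[0,5,0],0],[[0,5,-15],0],[[0,5,-28],0],[[0,5,-32],0],[[0,5,-34],0],[[0,5,-34],0],[[0,5,-34],0],[[0,5,-34],0]]}}

```text
time: 17.05
tool_pos: [577.2, 29.9, 76.7]
tcp_rot: [180.0, -0.1, 6.3]
ft_force: [0.2, 0.1, -0.7]
finger_gap: 8.2
```

```bash
python3 - <<'E'
from h import *
d=snap("wrist","w14");s=r.sense();print(d["xyz"],s["tool_pos"],s["tcp_rot"],s["ft_force"],s["finger_gap"],own(s["tool_pos"]))
print("plate rear corners own",own(plane(d,[(262,226),(382,226)],66)))
E
```

```text
[658.55725445  38.40361457 221.14911395] [577.27479382  29.94394496  76.74178102] [ 1.79990811e+02 -6.86094734e-02  6.28781895e+00] [ 0.29811337 -0.53908428 -0.77519234] 8.162812408482692 [[ 61.39027218 -80.95970109]]
plate rear corners own [[  98.50295295  -58.19903122]
 [  98.6077484  -106.05808555]]
```

View pics/w14.png

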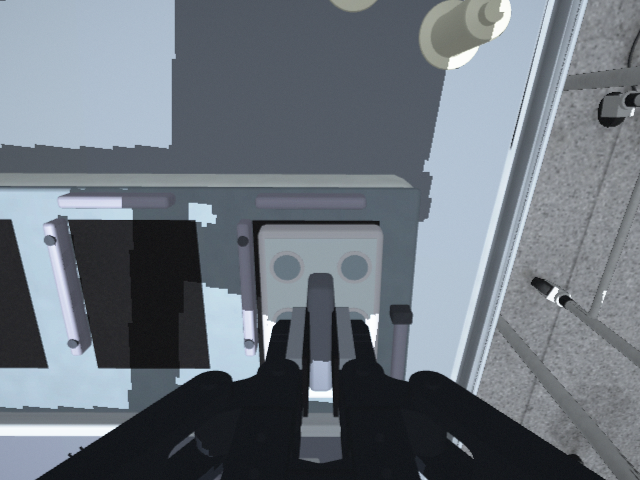

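Emit:
{"method": "drive_tool", "body": {"moves": [[[0,0,-1.5],0],[[0,0,-2.5],0],[[0,0,-2.5],0],[[2,0.2,-2.5],0],[[4,0.4,-2.5],0],[[5,0.5,-2.5],0],[[6,0.6,-2.5],0],[[6,0.6,-2.5],0]]}}

```text
time: 17.77
tool_pos: [583.1, 30.5, 74.2]
tcp_rot: [180.0, -0.0, 6.3]
ft_force: [-2.1, -0.1, 4.3]
finger_gap: 8.5
```

Emit:
{"method": "drive_tool", "body": {"moves": [[[0.5,0,0],0],[[1,0.1,0],0],[[1.5,0.2,0],0],[[2,0.2,0],0],[[2,0.2,0],0],[[2,0.2,0],0],[[2,0.2,0],0],[[2,0.2,0],0]]}}

```text
time: 18.43
tool_pos: [584.5, 30.7, 74.1]
tcp_rot: [180.0, 0.0, 6.3]
ft_force: [-5.7, -1.0, 7.1]
finger_gap: 8.0
```

```bash
python3 - <<'E'
from h import *
d=snap("wrist","w15");s=r.sense();print(d["xyz"],s["tool_pos"],s["tcp_rot"],s["ft_force"],s["finger_gap"],own(s["tool_pos"]))
cv2.imwrite("pics/w15a.png",cv2.resize(d["pixels"][170:370,200:450,::-1],(750,600),interpolation=cv2.INTER_CUBIC))
E
```

```text
[666.04978338  39.15929169 218.41907596] [584.50182292  30.66209022  74.11778621] [1.79994627e+02 2.93508380e-02 6.28625701e+00] [-4.9880212  -0.34805008  7.19783226] 8.270432694917437 [[ 68.65258935 -81.02627077]]
```

View pics/w15a.png

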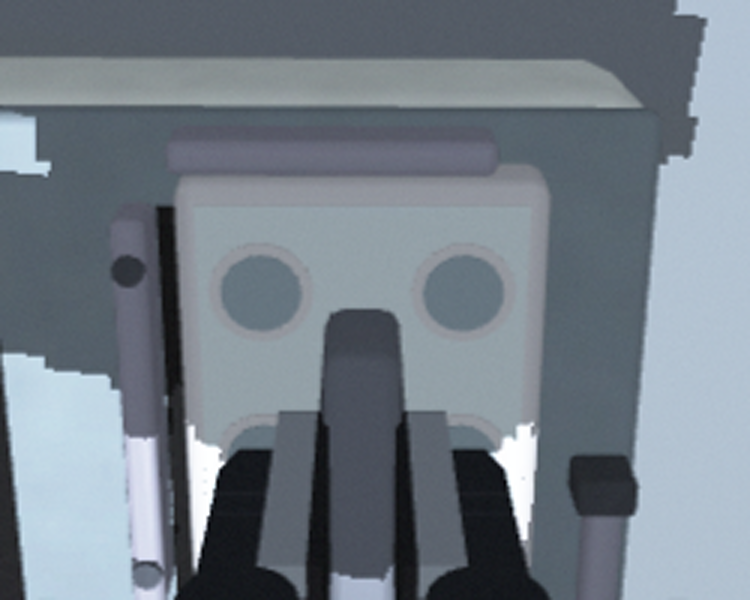

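Emit:
{"method": "drive_tool", "body": {"moves": [[[-0.1,1,0],0],[[-0.2,2,0],0],[[-0.3,3,0],0],[[-0.3,3.5,0],0],[[-0.3,4,0],0],[[-0.4,4.5,0],0],[[-0.4,4.5,0],0],[[-0.4,4.5,0],0]]}}

```text
time: 19.15
tool_pos: [584.2, 33.8, 74.1]
tcp_rot: [179.9, 0.0, 6.3]
ft_force: [-5.6, -7.2, 6.2]
finger_gap: 8.2
```

```bash
python3 - <<'E'
from h import *
d=snap("wrist","w16");s=r.sense();print(d["xyz"],s["tool_pos"],s["tcp_rot"],s["ft_force"],s["wrist_torque"],own(s["tool_pos"]))
cv2.imwrite("pics/w16a.png",cv2.resize(d["pixels"][170:370,200:450,::-1],(750,600),interpolation=cv2.INTER_CUBIC))
E
```

```text
[665.74034055  42.54806805 218.41957152] [584.22110631  33.80372684  74.13102209] [1.79883931e+02 3.12730394e-02 6.25848674e+00] [-4.70831962 -6.22093297  7.48770661] [-1.07194775  0.85218844 -0.06435729] [[ 68.71280939 -77.87269248]]
```

View pics/w16a.png

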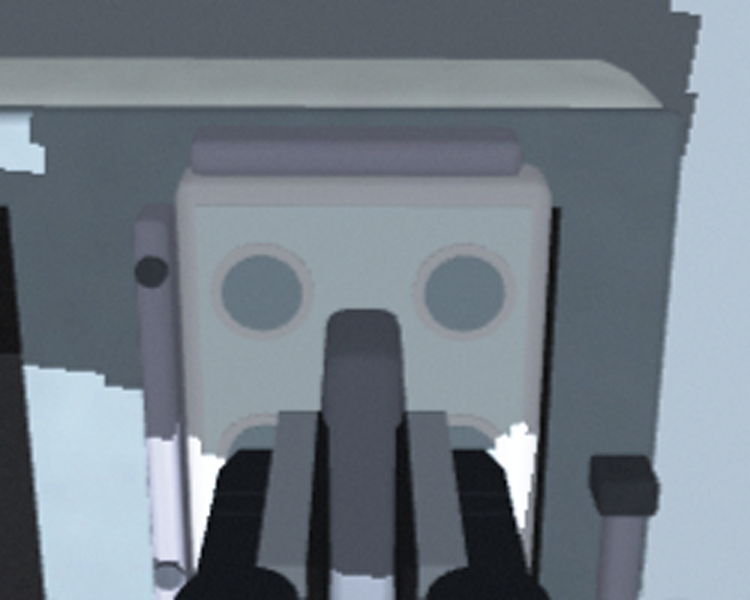

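Emit:
{"method": "drive_tool", "body": {"moves": [[[0,0,0],0],[[0,0,0],0],[[0,0,0],0],[[0,0,15],0],[[0,0,50],0],[[0,0,90],0],[[-10,20,125],0],[[-25,50,125],0]], "fingers": 30}}

```text
time: 19.87
tool_pos: [564.3, 84.2, 207.8]
tcp_rot: [179.9, -0.8, 6.1]
ft_force: [1.4, -0.1, 1.3]
finger_gap: 30.1
```

```bash
python3 - <<'E'
from h import *
d=snap("wrist","w17");s=r.sense();print(d["xyz"],s["tool_pos"],s["tcp_rot"],s["ft_force"])
print(plates(d,12))
E
```

```text
[643.78313867  92.37152916 353.19723527] [560.18362506  90.58916307 204.14779061] [-179.82744878   -0.48295519    6.31276078] [ 0.75777785  4.57933532 -0.75676632]
[(437.2, 346.4, 49.5, 79.6, -7.4, array([ 27., 312.])), (545.3, 335.8, 49.5, 79.3, 18.8, array([ 27., 205.]))]
```

View pics/w17.png

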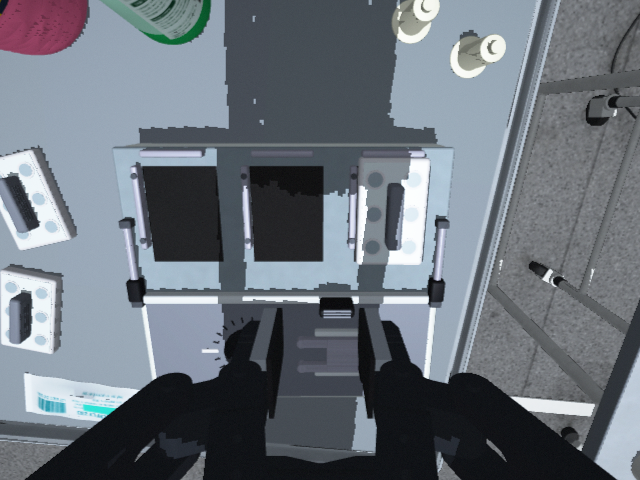

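Emit:
{"method": "drive_tool", "body": {"moves": [[[-18,37,0],-7],[[-36,74,0],-13.6],[[-54,111,0],-13.6],[[-72,148,0],-13.6],[[-90,185,0],-13.6],[[-108,222,0],-13.6],[[-122,258,0],-13.6],[[-122,262,0],-13.6]]}}

```text
time: 20.58
tool_pos: [433.8, 352.7, 198.2]
tcp_rot: [-179.9, 0.1, -7.0]
ft_force: [0.5, -0.6, 0.2]
finger_gap: 30.0
```

Emit:
{"method": "drive_tool", "body": {"moves": [[[0,0,-35],0],[[0,0,-75],0],[[0,0,-115],0],[[0,0,-145],0],[[0,0,-165],0],[[0,0,-165],0],[[0,0,-165],0],[[0,0,-165],0]]}}

```text
time: 21.25
tool_pos: [438.4, 347.8, 35.0]
tcp_rot: [-179.9, -0.1, -7.3]
ft_force: [0.1, -0.3, 0.4]
finger_gap: 30.1
```

```bash
python3 - <<'E'
from h import *
d=snap("wrist","w18");s=r.sense();print(d["xyz"],s["tool_pos"],s["tcp_rot"],s["ft_force"])
E
```

```text
[519.45490304 336.38203726 179.49155196] [438.9198268  348.17088948  35.77836714] [-1.79864132e+02 -1.53351075e-01 -7.31657985e+00] [-0.1707581   0.26138509  0.15352619]
```

View pics/w18.png

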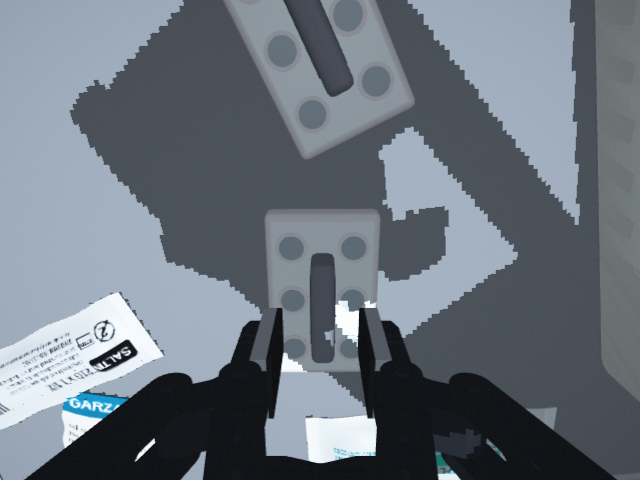

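Emit:
{"method": "drive_tool", "body": {"moves": [[[-1,-0.5,-8],0],[[-1,-0.5,-14.5],0],[[-1,-0.5,-14.5],0],[[-1,-0.5,-14.5],0],[[-1,-0.5,-14.5],0],[[-1,-0.5,-14.5],0],[[-1,-0.5,-14.5],0],[[-1,-0.5,-14.5],0]]}}

```text
time: 21.97
tool_pos: [436.5, 346.9, 19.2]
tcp_rot: [-180.0, -0.0, -7.3]
ft_force: [0.3, 0.9, -0.6]
finger_gap: 29.9
```

Emit:
{"method": "drive_tool", "body": {"moves": [[[0,0,0],0],[[0,0,0],0],[[0,0,0],0],[[0,0,0],0],[[0,0,0],0],[[0,0,0],0],[[0,0,0],0],[[0,0,0],0]], "fingers": 0, "squeeze": 50}}

```text
time: 22.63
tool_pos: [436.5, 346.9, 19.2]
tcp_rot: [-180.0, -0.0, -7.3]
ft_force: [-0.9, -0.1, 2.9]
finger_gap: 8.2
```

Emit:
{"method": "drive_tool", "body": {"moves": [[[0,0,20],0],[[0,0,60],0],[[0,0,100],0],[[0,0,130],0],[[20,-35,130],6],[[45,-70,130],13.5],[[70,-100,130],13.5],[[95,-130,130],13.5]]}}

```text
time: 23.3
tool_pos: [531.6, 215.5, 148.8]
tcp_rot: [180.0, 0.0, 6.4]
ft_force: [0.8, 1.2, 0.0]
finger_gap: 8.4
```

```bash
python3 - <<'E'
from h import *
d=snap("wrist","w19");s=r.sense();print(d["xyz"],s["tool_pos"],s["tcp_rot"],s["ft_force"],s["finger_gap"])
E
```

```text
[613.06402124 224.03431786 293.05133613] [536.18445027 209.04461994 148.84687046] [ 1.79775137e+02 -1.39157927e-01  6.04045781e+00] [ 0.20108531 -5.98750895  0.20891495] 8.397270628469538
```

View pics/w19.png

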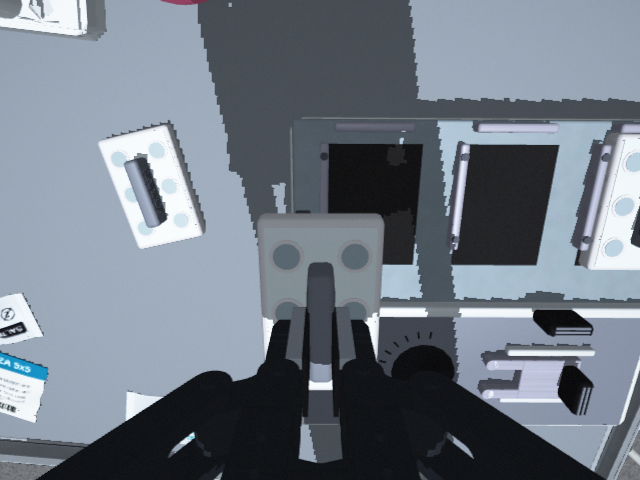

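Emit:
{"method": "drive_tool", "body": {"moves": [[[12,-35,0],0],[[24,-70,0],0],[[35,-105,0],0],[[35,-110,0],0],[[35,-110,0],0],[[35,-110,-30],0],[[35,-110,-55],0],[[35,-110,-55],0]]}}

```text
time: 24.02
tool_pos: [561.7, 107.6, 87.9]
tcp_rot: [-180.0, 0.6, 6.2]
ft_force: [-1.9, 0.3, -2.2]
finger_gap: 8.4
```

Emit:
{"method": "drive_tool", "body": {"moves": [[[0,0,-10],0],[[0,0,-17],0],[[0,0,-17],0],[[0,0,-17],0],[[0,0,-17],0],[[0,0,-17],0],[[0,0,-17],0],[[0,0,-17],0]]}}

```text
time: 24.68
tool_pos: [566.7, 106.7, 77.6]
tcp_rot: [180.0, -0.1, 6.2]
ft_force: [-0.1, -0.1, -0.4]
finger_gap: 8.0
```

```bash
python3 - <<'E'
from h import *
d=snap("wrist","w20");s=r.sense();print(d["xyz"],s["tool_pos"],s["tcp_rot"],s["ft_force"],s["finger_gap"],own(s["tool_pos"]))
cv2.imwrite("pics/w20a.png",cv2.resize(d["pixels"][150:390,160:480,::-1],(800,600),interpolation=cv2.INTER_CUBIC))
E
```

```text
[648.05806958 115.04865407 221.97623449] [566.59341372 106.71992091  77.39116304] [-1.79999270e+02 -4.02735712e-02  6.18199285e+00] [ 0.12945773 -0.53910832 -1.16094684] 8.658585985397782 [[59.06312379 -3.47920842]]
```

View pics/w20a.png

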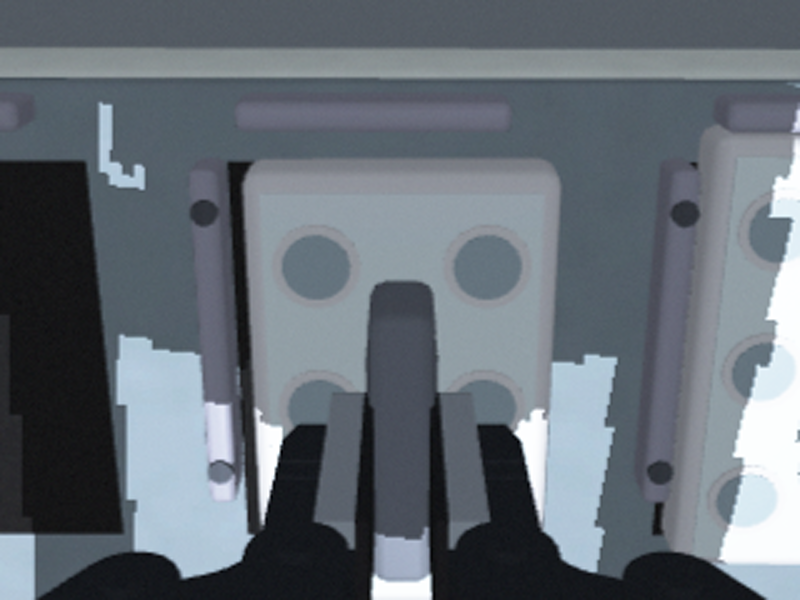

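Emit:
{"method": "drive_tool", "body": {"moves": [[[0,0,-2],0],[[0,0,-3.8],0],[[0,0,-3.8],0],[[2,0.2,-3.8],0],[[4,0.4,-3.8],0],[[6,0.6,-3.8],0],[[7,0.7,-3.8],0],[[7,0.7,-3.8],0]]}}

```text
time: 25.4
tool_pos: [571.5, 107.3, 73.1]
tcp_rot: [180.0, 0.3, 6.2]
ft_force: [-13.0, -1.5, 12.8]
finger_gap: 8.3
```

Emit:
{"method": "drive_tool", "body": {"moves": [[[0.5,0,0],0],[[1,0.1,0],0],[[1,0.1,0],0],[[1,0.1,0],0],[[1,0.1,0],0],[[1,0.1,0],0],[[1,0.1,0],0],[[1,0.1,0],0]]}}

```text
time: 26.07
tool_pos: [571.5, 107.3, 73.2]
tcp_rot: [180.0, 0.4, 6.2]
ft_force: [-18.1, -2.4, 15.9]
finger_gap: 8.4
```

Emit:
{"method": "drive_tool", "body": {"moves": [[[-1.5,0,0.6],0],[[-1.6,1,0.6],0],[[-1.7,2,0.6],0],[[-1.8,3,0.6],0],[[-1.8,3.5,0.6],0],[[-1.9,4,0.6],0],[[-1.9,4.3,0.6],0],[[-1.9,4.3,0.6],0]]}}

```text
time: 26.73
tool_pos: [571.2, 110.3, 73.2]
tcp_rot: [179.9, 0.2, 6.2]
ft_force: [-7.8, -8.1, 6.7]
finger_gap: 7.8
```

```bash
python3 - <<'E'
from h import *
d=snap("wrist","w21");s=r.sense();print(d["xyz"],s["tool_pos"],s["tcp_rot"],s["ft_force"],s["finger_gap"],own(s["tool_pos"]))
cv2.imwrite("pics/w21a.png",cv2.resize(d["pixels"][150:390,160:480,::-1],(800,600),interpolation=cv2.INTER_CUBIC))
E
```

```text
[653.13861385 118.9286182  217.26918592] [571.15027587 110.27038544  73.24097205] [179.87698677   0.21229705   6.15938277] [-8.32008213 -7.44094298  6.33042391] 8.275751406738301 [[63.97678057 -0.44164886]]
```

View pics/w21a.png

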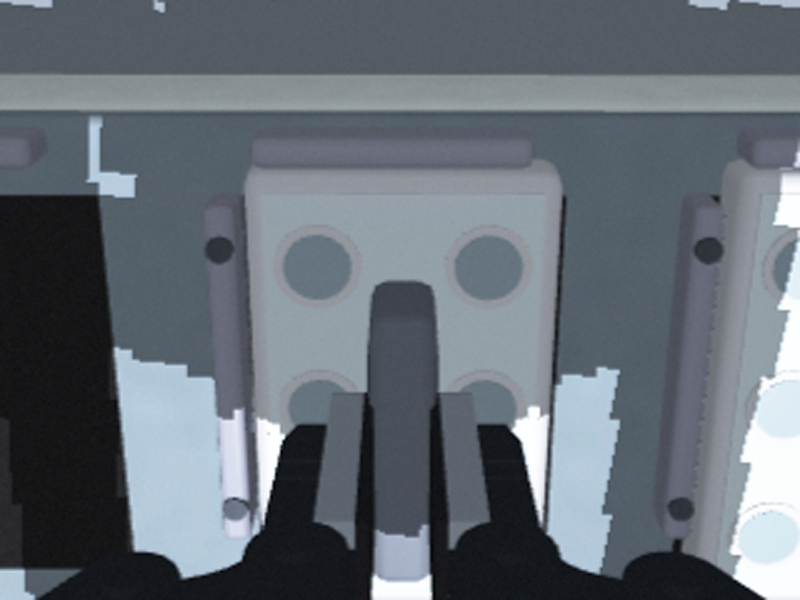

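Emit:
{"method": "drive_tool", "body": {"moves": [[[0,0,0],0],[[0,0,0],0],[[0,0,0],0],[[0,0,15],0],[[0,0,50],0],[[0,0,90],0],[[0,30,120],6],[[-5,65,120],12.7]], "fingers": 30}}

```text
time: 27.45
tool_pos: [572.4, 176.6, 202.7]
tcp_rot: [179.9, -0.7, 18.9]
ft_force: [2.5, 1.3, 1.6]
finger_gap: 29.8
```

Emit:
{"method": "drive_tool", "body": {"moves": [[[-5,40,0],0],[[-10,80,0],0],[[-15,120,0],0],[[-20,155,0],0],[[-20,160,0],0],[[-20,160,0],0],[[-20,160,0],0],[[-20,160,0],0]]}}

```text
time: 28.12
tool_pos: [547.8, 335.7, 193.6]
tcp_rot: [180.0, 0.0, 18.8]
ft_force: [0.6, -0.5, 0.9]
finger_gap: 30.0
```

```bash
python3 - <<'E'
from h import *
d=snap("wrist","w22");s=r.sense();print(d["xyz"],s["tool_pos"],s["tcp_rot"],s["ft_force"])
print(plates(d,12),plates(d,12,lo=120))
E
```

```text
[625.2964297  361.97491031 337.8855053 ] [547.8840951  335.43163539 193.67388284] [1.79979683e+02 7.70346475e-03 1.88016226e+01] [1.51598763 0.31877334 0.61916548]
[] [(545.3, 333.4, 46.4, 77.2, 18.2, array([326., 214.]))]
```

View pics/w22.png

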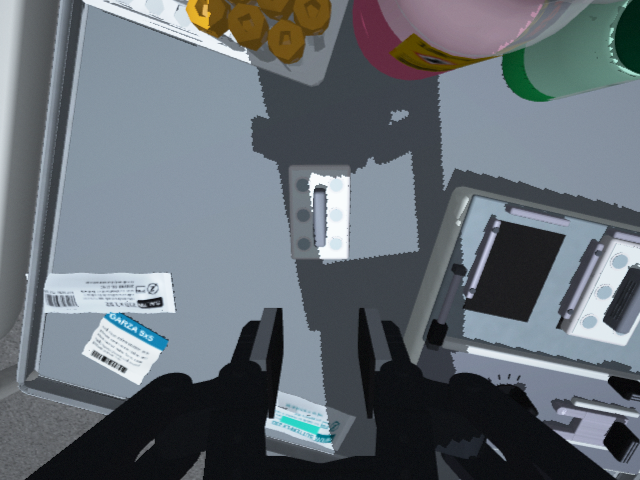

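```bash
python3 - <<'E'
from h import *
d=load("w22");print(plane(d,[(380,70),(440,60),(320,85),(260,50)],0))
t=load("t1");print(plane(t,[(166,132)],230),plane(t,[(200,188)],0))
s=load("s1");print(tri([(t,(166,132)),(s,(120,203))]),tri([(t,(200,186)),(s,(152,335))]))
E
```

```text
[[666.00243969 327.18136767   0.        ]
 [687.37070375 286.41377193   0.        ]
 [640.9068977  367.38358446   0.        ]
 [649.55812006 418.4076783    0.        ]]
[[729.58277351 334.11586034 230.        ]] [[668.73547782 318.75071546   0.        ]]
[709.94027746 317.08456663 275.53778601] [680.17077197 323.58233667 -11.40360195]
```

```bash
python3 - <<'E'
from h import *
t=load("t1")
cv2.imwrite("pics/t1c.png",cv2.resize(t["pixels"][110:290,100:260,::-1],(533,600),interpolation=cv2.INTER_CUBIC))
E
```

```text
(no output)
```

View pics/t1c.png

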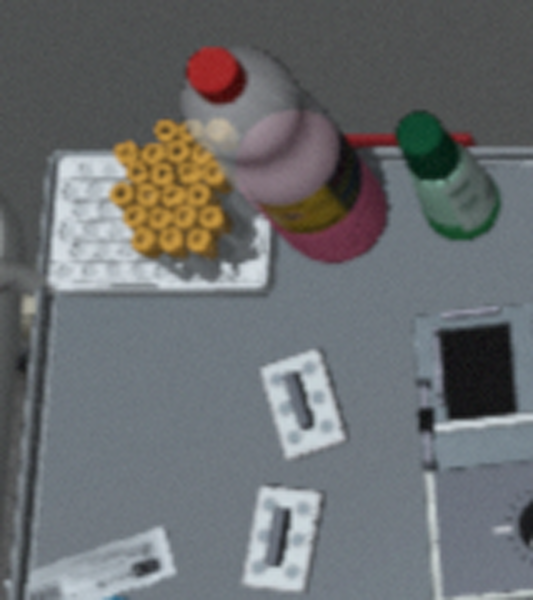

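```bash
python3 - <<'E'
from h import *
d=load("w22");t=load("t1")
print(tri([(d,(287,42)),(t,(143.5,181.5))]),tri([(d,(312,15)),(t,(162,175))]))
E
```

```text
[631.54008347 383.44197667 200.7322844 ] [663.8908877  378.44661226 122.84855241]
```

Emit:
{"method": "drive_tool", "body": {"moves": [[[-1,0,-30],0],[[-2,0,-65],0],[[-2,0,-100],0],[[-2,0,-135],0],[[-2,0,-155],0],[[-2,0,-155],0],[[-2,0,-155],0],[[-2,0,-155],0]]}}

```text
time: 28.83
tool_pos: [547.1, 336.6, 40.9]
tcp_rot: [-180.0, -0.2, 18.8]
ft_force: [0.3, -0.3, -0.1]
finger_gap: 30.1
```

```bash
python3 - <<'E'
from h import *
d=snap("wrist","w23");s=r.sense();print(d["xyz"],s["tool_pos"],s["tcp_rot"],s["ft_force"])
E
```

```text
[624.21105779 362.6842168  185.52255826] [547.56842715 337.17723436  41.77651344] [-179.96599355   -0.25026992   18.83641662] [-0.64856533  0.4317461  -0.52686352]
```

View pics/w23.png

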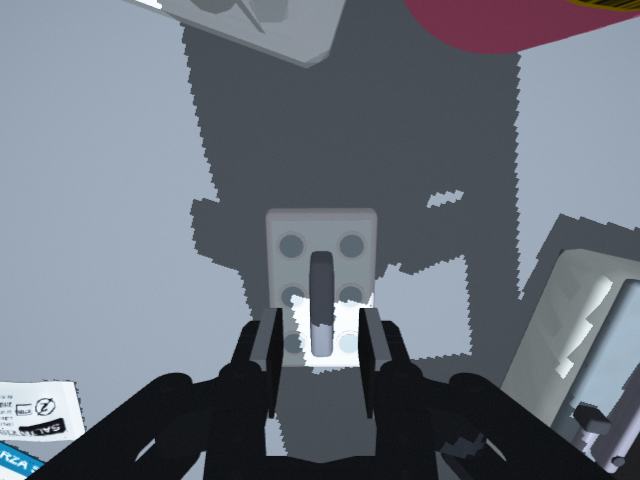

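Aligned; clear of the rack. Lower to about 20 and grip.

Emit:
{"method": "drive_tool", "body": {"moves": [[[-1,-0.5,-10],0],[[-1,-0.5,-19],0],[[-1,-0.5,-19],0],[[-1,-0.5,-19],0],[[-1,-0.5,-19],0],[[-1,-0.5,-19],0],[[-1,-0.5,-19],0],[[-1,-0.5,-19],0]]}}

```text
time: 29.55
tool_pos: [544.7, 336.5, 20.1]
tcp_rot: [-180.0, -0.0, 18.9]
ft_force: [0.4, 0.5, 0.4]
finger_gap: 30.1
```

Emit:
{"method": "drive_tool", "body": {"moves": [[[0,0,0],0],[[0,0,0],0],[[0,0,0],0],[[0,0,0],0],[[0,0,0],0],[[0,0,0],0],[[0,0,0],0],[[0,0,0],0]], "fingers": 0, "squeeze": 50}}

```text
time: 30.22
tool_pos: [544.7, 336.5, 20.1]
tcp_rot: [-180.0, -0.0, 18.9]
ft_force: [0.2, 1.1, 3.8]
finger_gap: 8.3
```

Emit:
{"method": "drive_tool", "body": {"moves": [[[0,0,20],0],[[0,0,60],0],[[0,0,100],0],[[0,-20,130],-6],[[5,-55,130],-12.5],[[10,-95,130],-12.5],[[14,-135,130],-12.5],[[14,-150,130],-12.5]]}}

```text
time: 30.88
tool_pos: [558.5, 181.8, 149.2]
tcp_rot: [179.9, 0.1, 6.3]
ft_force: [-0.6, 0.2, -0.9]
finger_gap: 8.2
```

```bash
python3 - <<'E'
from h import *
d=snap("wrist","w24");s=r.sense();print(d["xyz"],s["tool_pos"],s["tcp_rot"],s["ft_force"],s["finger_gap"],own(s["tool_pos"]))
E
```

```text
[640.04899482 190.49034235 293.45959091] [558.37885773 180.90984682 149.01225827] [1.79865226e+02 8.65955102e-02 6.17535372e+00] [ 1.7163987  -1.43334442 -0.7562664 ] 7.733191878649837 [[58.90907924 71.1639447 ]]
```

View pics/w24.png

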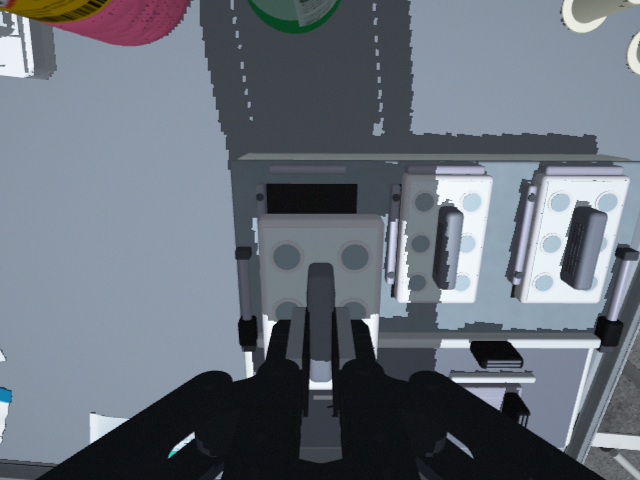

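Emit:
{"method": "drive_tool", "body": {"moves": [[[0,-2,-20],0],[[0,-2,-45],0],[[0,-2,-60],0],[[0,-2,-65],0],[[0,-2,-65],0],[[0,-2,-65],0],[[0,-2,-65],0],[[0,-2,-65],0]]}}

```text
time: 31.6
tool_pos: [559.5, 184.8, 86.4]
tcp_rot: [-180.0, -0.1, 6.4]
ft_force: [-0.3, -1.3, -0.6]
finger_gap: 7.8
```

```bash
python3 - <<'E'
from h import *
d=snap("wrist","w25");s=r.sense();print(d["xyz"],s["tool_pos"],s["tcp_rot"],s["ft_force"],s["finger_gap"],own(s["tool_pos"]))
cv2.imwrite("pics/w25a.png",cv2.resize(d["pixels"][150:390,160:480,::-1],(800,600),interpolation=cv2.INTER_CUBIC))
E
```

```text
[640.57443042 193.35982269 230.90182065] [559.36025114 184.7382738   86.22113369] [-1.79983299e+02 -1.32577575e-01  6.40016054e+00] [-0.09407521  0.5873331  -1.07807203] 8.063492899463304 [[60.29820009 74.86398921]]
```

View pics/w25a.png

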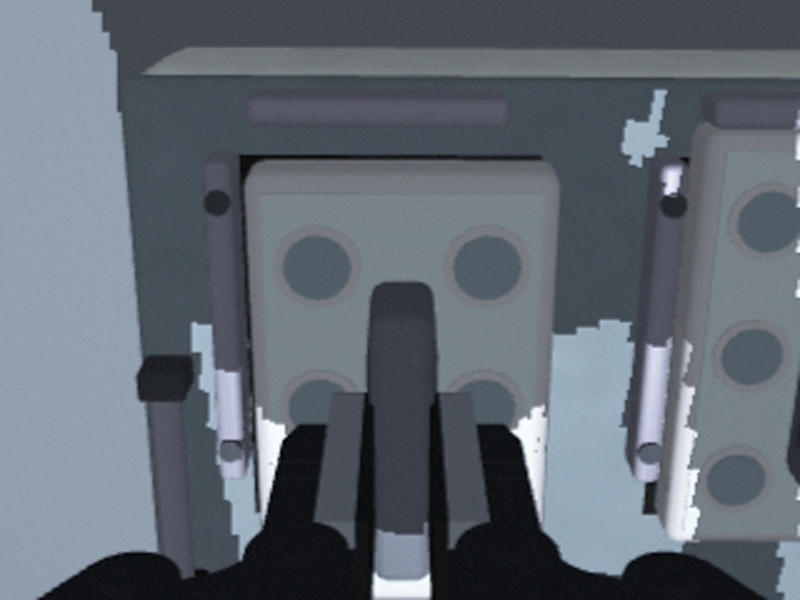

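Emit:
{"method": "drive_tool", "body": {"moves": [[[0,-0.5,-6],0],[[0,-0.5,-11],0],[[0,-0.5,-12],0],[[0,-0.5,-12],0],[[1.5,-0.3,-12],0],[[3,0,-12],0],[[4,0,-12],0],[[4,0,-12],0]]}}

```text
time: 32.32
tool_pos: [562.6, 184.5, 73.5]
tcp_rot: [-180.0, -0.0, 6.4]
ft_force: [-3.3, -0.7, 9.0]
finger_gap: 8.6
```

Emit:
{"method": "drive_tool", "body": {"moves": [[[0.5,0,0],0],[[0.5,0,0],0],[[0.5,0,0],0],[[0.5,0,0],0],[[0.5,0,0],0],[[0.5,0,0],0],[[0.5,0,0],0],[[0.5,0,0],0]]}}

```text
time: 32.98
tool_pos: [563.0, 184.5, 73.5]
tcp_rot: [-180.0, -0.0, 6.4]
ft_force: [-3.5, 0.6, 9.5]
finger_gap: 8.2
```

Emit:
{"method": "drive_tool", "body": {"moves": [[[0.5,0,0.4],-0.2],[[1,0.1,0.4],-0.2],[[1.5,0.2,0.4],-0.2],[[1.5,0.2,0.4],-0.2],[[1.5,0.2,0.4],-0.2],[[1.5,0.2,0.4],-0.2],[[1.5,0.2,0.4],-0.2],[[1.5,0.2,0.4],-0.2]]}}

```text
time: 33.65
tool_pos: [563.6, 184.5, 73.5]
tcp_rot: [180.0, 0.1, 6.2]
ft_force: [-7.8, -1.5, 10.9]
finger_gap: 8.3
```

Contact with the stop. Now the fence.

Emit:
{"method": "drive_tool", "body": {"moves": [[[0,1,0],0],[[-0.1,2,0],0],[[-0.2,3,0],0],[[-0.3,3.5,0],0],[[-0.3,4,0],0],[[-0.3,4,0],0],[[-0.3,4,0],0],[[-0.3,4,0],0]]}}

```text
time: 34.32
tool_pos: [563.4, 186.3, 73.5]
tcp_rot: [179.8, 0.1, 6.1]
ft_force: [-8.7, -10.8, 12.9]
finger_gap: 8.5
```

```bash
python3 - <<'E'
from h import *
d=snap("wrist","w26");s=r.sense();print(d["xyz"],s["tool_pos"],s["tcp_rot"],s["ft_force"],s["finger_gap"],own(s["tool_pos"]))
cv2.imwrite("pics/w26a.png",cv2.resize(d["pixels"][150:390,160:480,::-1],(800,600),interpolation=cv2.INTER_CUBIC))
E
```

```text
[645.19890983 195.04587522 217.609969  ] [563.40776123 186.2567533   73.48304276] [1.79808825e+02 1.45797961e-01 6.14658750e+00] [ -8.24167769 -10.54492401  12.55191237] 8.050868192321127 [[64.48603095 75.93645859]]
```

View pics/w26a.png

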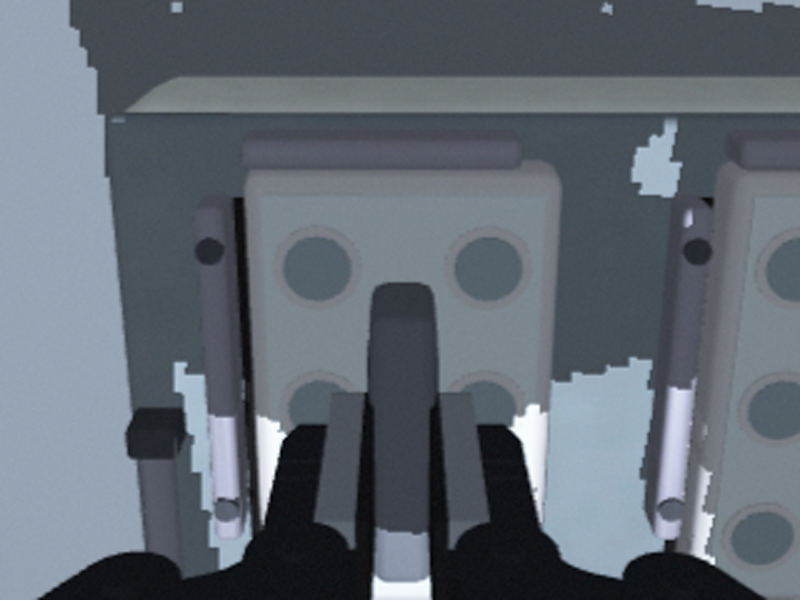

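Emit:
{"method": "drive_tool", "body": {"moves": [[[-0.3,0,0.8],0],[[-0.4,0.5,1],0],[[-0.5,1,1],0],[[-0.5,1.5,1],0],[[-0.5,1.5,1],0],[[-0.5,1.5,1],0],[[-0.5,1.5,1],0],[[-0.5,1.5,1],0]]}}

```text
time: 35.03
tool_pos: [563.0, 189.5, 73.5]
tcp_rot: [179.9, 0.1, 6.2]
ft_force: [-3.0, -4.3, 0.6]
finger_gap: 8.2
```

```bash
python3 - <<'E'
from h import *
d=snap("wrist","w27");s=r.sense();print(d["xyz"],s["tool_pos"],s["tcp_rot"],s["ft_force"],s["finger_gap"],own(s["tool_pos"]))
cv2.imwrite("pics/w27a.png",cv2.resize(d["pixels"][150:390,160:480,::-1],(800,600),interpolation=cv2.INTER_CUBIC))
E
```

```text
[644.72392173 198.00403578 217.74890057] [563.03058423 189.49984278  73.54527757] [1.79941319e+02 8.94039092e-02 6.19045461e+00] [-3.94472082 -4.76868233  2.03365189] 8.622696935425974 [[64.46131165 79.201314  ]]
```

View pics/w27a.png

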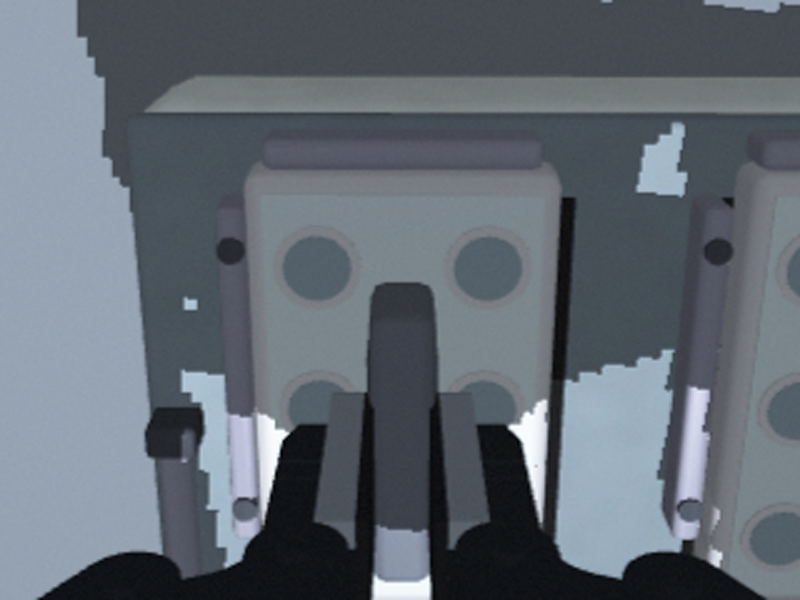

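Emit:
{"method": "drive_tool", "body": {"moves": [[[0,0,0],0],[[0,0,0],0],[[0,0,0],0],[[0,0,20],0],[[0,0,45],0],[[4,-40,45],0],[[8.2,-79.2,45],0],[[8.2,-79.2,45],0]], "fingers": 26}}

```text
time: 35.75
tool_pos: [573.3, 105.6, 120.2]
tcp_rot: [179.8, -0.1, 6.0]
ft_force: [-0.8, -0.1, -0.7]
finger_gap: 25.8
```

Emit:
{"method": "drive_tool", "body": {"moves": [[[0,0,0],0],[[0,0,-25],0],[[0,0,-41],0],[[0,0,-43],0],[[0,0,-43],0],[[0,0,-43],0],[[0,0,-43],0],[[0,0,-43],0]]}}

```text
time: 36.42
tool_pos: [572.8, 111.3, 77.6]
tcp_rot: [-180.0, -0.1, 6.2]
ft_force: [0.1, 0.1, 1.3]
finger_gap: 26.2
```

Emit:
{"method": "drive_tool", "body": {"moves": [[[0,0,0],0],[[0,0,0],0],[[0,0,0],0],[[0,0,0],0],[[0,0,0],0],[[0,0,0],0],[[0,0,0],0],[[0,0,0],0]], "fingers": 0}}

```text
time: 37.08
tool_pos: [572.5, 111.0, 77.2]
tcp_rot: [-180.0, -0.1, 6.2]
ft_force: [-0.7, 1.0, 5.7]
finger_gap: 7.7
```

```bash
python3 - <<'E'
from h import *
d=snap("wrist","w28");s=r.sense();print(d["xyz"],s["tool_pos"],s["tcp_rot"],s["ft_force"],s["finger_gap"],own(s["tool_pos"]))
cv2.imwrite("pics/w28a.png",cv2.resize(d["pixels"][150:390,160:480,::-1],(800,600),interpolation=cv2.INTER_CUBIC))
E
```

```text
[653.79315543 119.3091119  221.74536618] [572.56739187 111.04607152  77.28981527] [-1.79984861e+02 -1.02795734e-01  6.18391999e+00] [-1.86751445  0.98257959  5.51054103] 7.759365809710435 [[65.46938141  0.17645258]]
```

View pics/w28a.png

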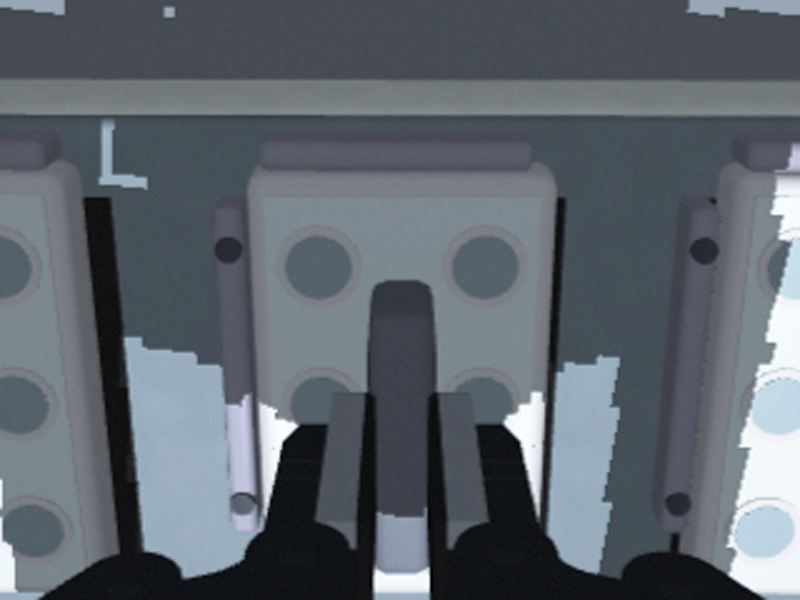

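Emit:
{"method": "drive_tool", "body": {"moves": [[[0,0.5,0.5],0],[[-0.1,1,0.8],0],[[-0.2,1.5,0.8],0],[[-0.2,2,0.8],0],[[-0.2,2.5,0.8],0],[[-0.2,2.5,0.8],0],[[-0.2,2.5,0.8],0],[[-0.2,2.5,0.8],0]]}}

```text
time: 37.8
tool_pos: [571.9, 112.1, 77.3]
tcp_rot: [179.9, -0.0, 6.2]
ft_force: [-0.4, -6.3, 5.3]
finger_gap: 8.0
```

```bash
python3 - <<'E'
from h import *
d=snap("wrist","w29");s=r.sense();print(d["xyz"],s["tool_pos"],s["tcp_rot"],s["ft_force"],s["finger_gap"],own(s["tool_pos"]))
cv2.imwrite("pics/w29a.png",cv2.resize(d["pixels"][150:390,160:480,::-1],(800,600),interpolation=cv2.INTER_CUBIC))
E
```

```text
[653.35197881 120.62852405 221.63578188] [571.92976349 112.08171112  77.29347204] [ 1.79892724e+02 -1.66702195e-02  6.16234349e+00] [ 0.75290127 -6.88851326  5.39040073] 8.04246509642941 [[64.94733095  1.27489815]]
```

View pics/w29a.png

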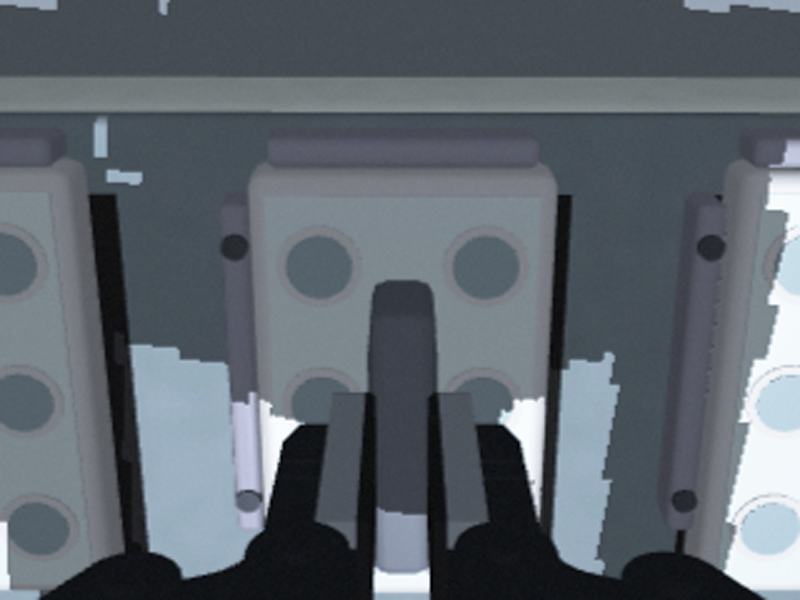

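Emit:
{"method": "drive_tool", "body": {"moves": [[[0,0,0],0],[[0,0,0],0],[[0,0,0],0],[[0,0,20],0],[[0,0,45],0],[[4,-40,45],0],[[9.6,-80,45],0],[[9.6,-80,45],0]], "fingers": 26}}

```text
time: 38.52
tool_pos: [582.1, 27.9, 122.5]
tcp_rot: [179.8, -0.1, 6.0]
ft_force: [-0.6, 0.1, 0.0]
finger_gap: 26.5
```

Emit:
{"method": "drive_tool", "body": {"moves": [[[0,0,0],0],[[0,0,-25],0],[[0,0,-43],0],[[0,0,-45],0],[[0,0,-45],0],[[0,0,-45],0],[[0,0,-45],0],[[0,0,-45],0]]}}

```text
time: 39.18
tool_pos: [582.2, 33.7, 78.5]
tcp_rot: [180.0, -0.1, 6.2]
ft_force: [0.4, 0.4, 0.5]
finger_gap: 26.3
```

Emit:
{"method": "drive_tool", "body": {"moves": [[[0,0,0],0],[[0,0,0],0],[[0,0,0],0],[[0,0,0],0],[[0,0,0],0],[[0,0,0],0],[[0,0,0],0],[[0,0,0],0]], "fingers": 0}}

```text
time: 39.85
tool_pos: [582.0, 33.4, 78.2]
tcp_rot: [180.0, -0.1, 6.2]
ft_force: [-1.1, 1.5, 6.5]
finger_gap: 7.9
```

```bash
python3 - <<'E'
from h import *
d=snap("wrist","w30");s=r.sense();print(d["xyz"],s["tool_pos"],s["tcp_rot"],s["ft_force"],s["finger_gap"],own(s["tool_pos"]))
cv2.imwrite("pics/w30a.png",cv2.resize(d["pixels"][150:390,160:480,::-1],(800,600),interpolation=cv2.INTER_CUBIC))
E
```

```text
[663.19482484  41.72533737 222.62966769] [581.94279112  33.43392284  78.13887389] [-1.79998260e+02 -9.74550454e-02  6.18257875e+00] [-1.24994963  0.38875119  6.8428124 ] 7.855661249489214 [[ 66.40788155 -77.99427692]]
```

View pics/w30a.png

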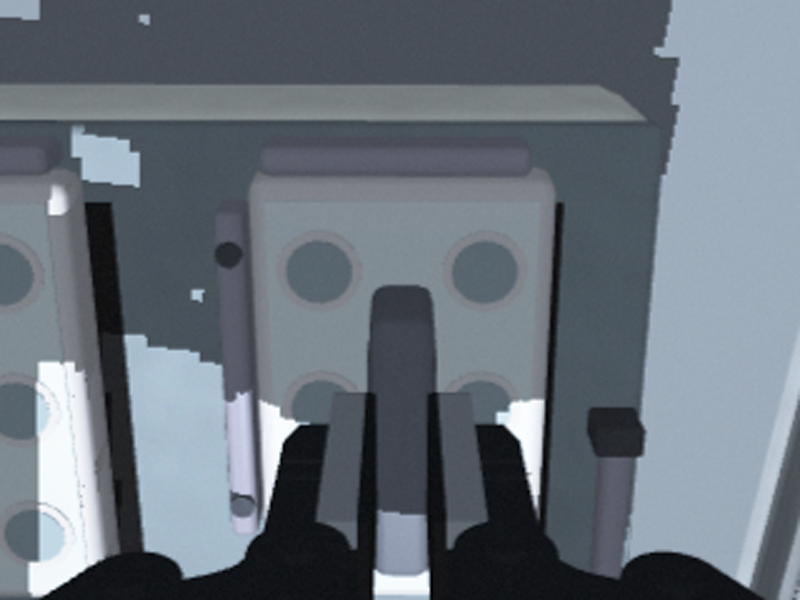

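Emit:
{"method": "drive_tool", "body": {"moves": [[[0.2,0.5,0.5],0],[[0.2,1,0.8],0],[[0.2,1.5,0.8],0],[[0.2,2,0.8],0],[[0.2,2.5,0.8],0],[[0.2,2.8,0.8],0],[[0.2,2.8,0.8],0],[[0.2,2.8,0.8],0]]}}

```text
time: 40.57
tool_pos: [581.8, 34.7, 78.2]
tcp_rot: [179.9, -0.0, 6.2]
ft_force: [-0.0, -7.7, 5.0]
finger_gap: 7.9
```

```bash
python3 - <<'E'
from h import *
d=snap("wrist","w31");s=r.sense();print(d["xyz"],s["tool_pos"],s["tcp_rot"],s["ft_force"],s["finger_gap"],own(s["tool_pos"]))
cv2.imwrite("pics/w31a.png",cv2.resize(d["pixels"][150:390,160:480,::-1],(800,600),interpolation=cv2.INTER_CUBIC))
E
```

```text
[663.15054047  43.30148036 222.55456536] [581.76124273  34.69224435  78.2104393 ] [ 1.79874495e+02 -2.44645001e-02  6.16133760e+00] [-0.28119173 -6.83257934  5.29432026] 7.442888463862573 [[ 66.36329296 -76.72370827]]
```

View pics/w31a.png

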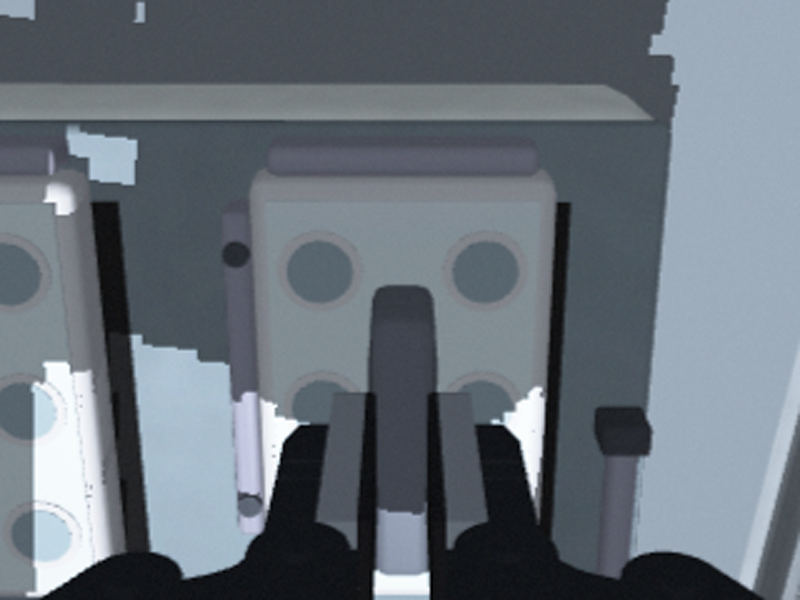

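Emit:
{"method": "drive_tool", "body": {"moves": [[[0,0,0],0],[[0,0,0],0],[[0,0,0],0],[[0,0,20],0],[[0,10,60],0],[[0,40,100],0],[[0,72,130],0],[[0,72,140],0]], "fingers": 30}}

```text
time: 41.28
tool_pos: [582.3, 112.0, 222.0]
tcp_rot: [-179.9, -0.3, 6.3]
ft_force: [1.0, 0.4, 0.6]
finger_gap: 29.8
```

Emit:
{"method": "drive_tool", "body": {"moves": [[[0,0,20],0],[[0,0,20],0],[[0,0,20],0],[[0,0,20],0],[[0,0,20],0],[[0,0,20],0],[[0,0,20],0],[[0,0,20],0]]}}

```text
time: 41.95
tool_pos: [581.0, 107.9, 236.8]
tcp_rot: [-180.0, 0.1, 6.2]
ft_force: [0.3, 0.5, 0.6]
finger_gap: 30.0
```

```bash
python3 - <<'E'
from h import *
d=snap("wrist","w32");s=r.sense();print(d["xyz"],s["tool_pos"],s["tcp_rot"],s["ft_force"],s["joint_pos"])
cv2.imwrite("pics/w32a.png",cv2.resize(d["pixels"][100:340,160:480,::-1],(800,600),interpolation=cv2.INTER_CUBIC))
E
```

```text
[662.74759159 116.18772166 381.06062974] [581.19699373 107.93657676 237.12992661] [-1.79999001e+02  5.21591870e-02  6.17218295e+00] [-0.06131596  0.16293324 -0.19469654] [5.55172466e+00 6.00908262e+00 8.62058732e+01 4.34298601e-04
 8.78372111e+01 8.93795256e+01]
```

View pics/w32.png

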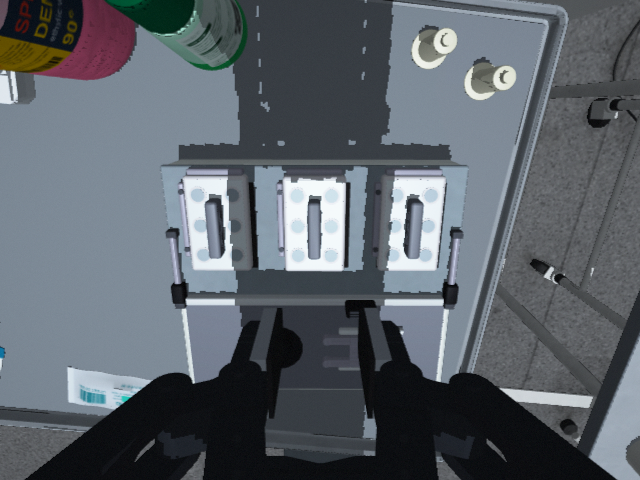

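Emit:
{"method": "drive_tool", "body": {"moves": [[[-20,3,0],7],[[-40,6,0],14],[[-60,9,0],21],[[-80,12,0],28],[[-100,15,0],35],[[-120,18,0],42],[[-138,21,0],49],[[-138,24,0],56]], "fingers": 34}}

```text
time: 42.67
tool_pos: [441.1, 132.4, 237.7]
tcp_rot: [-180.0, 0.0, 62.6]
ft_force: [-0.9, -0.0, 0.5]
finger_gap: 34.0
```

Emit:
{"method": "drive_tool", "body": {"moves": [[[0,0,-5],7],[[0,0,-10],14],[[0,0,-20],21],[[0,0,-30],28],[[0,0,-40],35],[[0,0,-40],42],[[0,0,-40],49],[[0,0,-40],56]]}}

```text
time: 43.33
tool_pos: [443.2, 132.0, 197.4]
tcp_rot: [-180.0, -0.0, 118.5]
ft_force: [0.7, 0.5, -0.3]
finger_gap: 34.0
```

Emit:
{"method": "drive_tool", "body": {"moves": [[[0,0,0],7],[[0,0,0],14],[[0,0,0],21],[[0,0,0],28],[[0,0,0],35],[[0,0,0],42],[[0,0,0],43],[[0,0,0],43]]}}

```text
time: 44.0
tool_pos: [443.4, 132.1, 197.7]
tcp_rot: [180.0, 0.0, 161.1]
ft_force: [0.4, -0.6, -0.3]
finger_gap: 33.9
```

```bash
python3 - <<'E'
from h import *
d=snap("wrist","w33");s=r.sense();print(d["xyz"],s["tool_pos"],s["tcp_rot"],s["ft_force"],s["joint_pos"])
E
```

```text
[363.55498826 158.45765241 342.06013775] [443.4103104  132.10149142 197.73683221] [1.79998294e+02 1.55178002e-03 1.60966512e+02] [ 0.0750468   0.67219102 -0.69318877] [ 1.02358695e+01 -1.33336889e+01  1.08839583e+02  7.32693986e-04
  8.44919185e+01 -6.07307125e+01]
```

View pics/w33.png

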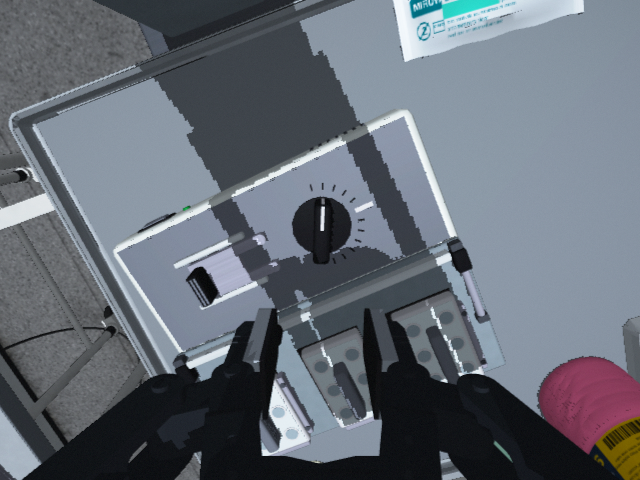

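```bash
python3 - <<'E'
from h import *
d=load("w33")
cv2.imwrite("pics/w33a.png",cv2.resize(d["pixels"][170:320,220:420,::-1],(800,600),interpolation=cv2.INTER_CUBIC))
p=plane(d,[(322,198),(322,262)],73);print(p,p.mean(0),plane(d,[(321.5,222)],52))
m=plane(d,[(357,209),(373,204)],46);print(m,own(m))
e=p[0]-p[1];print(np.degrees(np.arctan2(e[1],e[0])))
E
```

```text
[[418.76179342 140.91154137  73.        ]
 [462.65301577 125.94857066  73.        ]] [440.7074046  133.43005602  73.        ] [[440.10704239 133.34148992  52.        ]]
[[440.75837174 161.300898    46.        ]
 [440.97361956 173.75358164  46.        ]] [[-60.14119413  64.37262603]
 [-58.5823235   76.72922684]]
161.17522682545513
```

View pics/w33a.png

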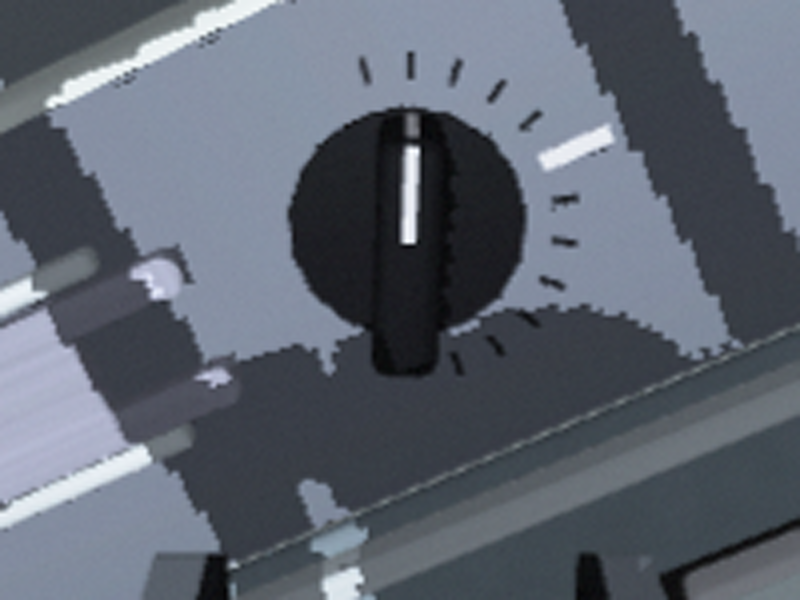

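Emit:
{"method": "drive_tool", "body": {"moves": [[[-2.7,1.3,-35],0],[[-2.7,1.3,-75],0],[[-2.7,1.3,-110],0],[[-2.7,1.3,-128],0],[[-2.7,1.3,-131],0],[[-2.7,1.3,-131],0],[[-2.7,1.3,-131],0],[[-2.7,1.3,-131],0]]}}

```text
time: 44.72
tool_pos: [442.5, 133.8, 69.0]
tcp_rot: [179.9, 0.2, 161.1]
ft_force: [0.2, 0.6, -0.3]
finger_gap: 34.1
```

```bash
python3 - <<'E'
from h import *
d=snap("wrist","w34");s=r.sense();print(d["xyz"],s["tool_pos"],s["tcp_rot"],s["ft_force"],s["joint_pos"])
E
```

```text
[362.11345562 159.93005814 213.06042367] [442.53854026 133.7793208   69.00366137] [179.88880649   0.19174122 161.14414975] [0.40772802 0.32386676 0.9627653 ] [ 1.04592664e+01 -6.05885923e+00  1.16505069e+02  3.28701862e-03
  6.93321617e+01 -6.06862236e+01]
```

View pics/w34.png

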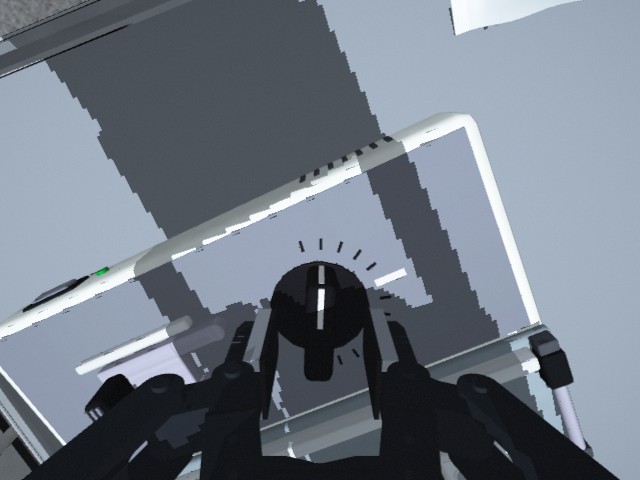

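Centred on the bar. Close, then turn −65° in steps.

Emit:
{"method": "drive_tool", "body": {"moves": [[[-1,-0.3,-1],0],[[-1,-0.3,-1],0],[[-1,-0.3,-1],0],[[-1,-0.3,-1],0],[[-1,-0.3,-1],0],[[-1,-0.3,-1],0],[[-1,-0.3,-1],0],[[-1,-0.3,-1],0]], "fingers": 0, "squeeze": 30}}

```text
time: 45.43
tool_pos: [440.6, 133.9, 67.1]
tcp_rot: [179.9, 0.1, 161.2]
ft_force: [-1.4, 3.6, 7.2]
finger_gap: 10.7
```

Emit:
{"method": "drive_tool", "body": {"moves": [[[0,0,0],-5],[[0,0,0],-11],[[0,0,0],-17],[[0,0,0],-23],[[0,0,0],-29],[[0,0,0],-35],[[0,0,0],-40],[[0,0,0],-40]]}}

```text
time: 46.1
tool_pos: [442.3, 135.9, 67.2]
tcp_rot: [179.5, -0.1, 120.9]
ft_force: [7.9, 15.0, -5.2]
finger_gap: 10.7
```

Emit:
{"method": "drive_tool", "body": {"moves": [[[0,0,0],-6],[[0,0,0],-12],[[0,0,0],-18],[[0,0,0],-22],[[0,0,0],-24],[[0,0,0],-24],[[0,0,0],-24],[[0,0,0],-24]]}}

```text
time: 46.77
tool_pos: [443.8, 136.4, 67.3]
tcp_rot: [179.4, -0.3, 97.2]
ft_force: [17.2, 18.8, -14.1]
finger_gap: 10.4
```

```bash
python3 - <<'E'
from h import *
d=snap("wrist","w35");s=r.sense();print(d["xyz"],s["tool_pos"],s["tcp_rot"],s["ft_force"],s["wrist_torque"],s["finger_gap"])
cv2.imwrite("pics/w35a.png",cv2.resize(d["pixels"][200:400,200:440,::-1],(720,600),interpolation=cv2.INTER_CUBIC))
E
```

```text
[430.77655823 217.38235524 212.04724062] [443.75304333 136.43106356  67.30724043] [179.40652883  -0.29536936  97.18921227] [ 17.51308564  19.76049095 -13.04888088] [ 3.16148928 -2.97740655  0.03610184] 10.762758394580088
```

View pics/w35a.png

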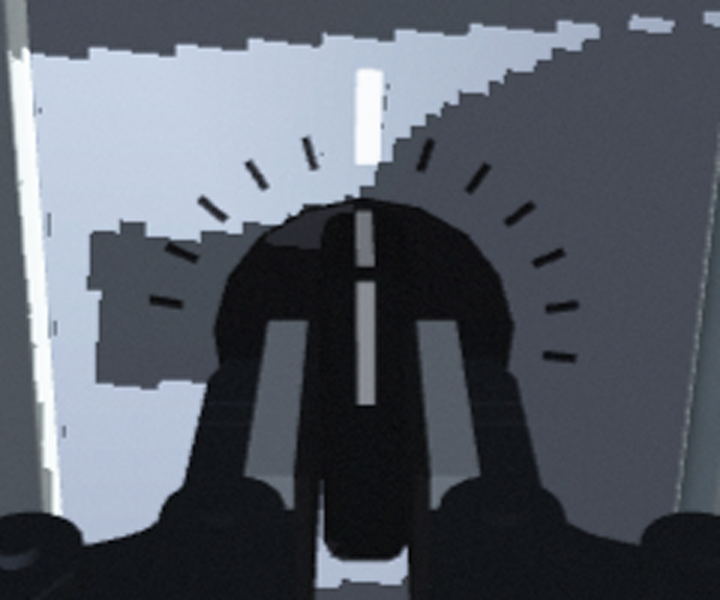

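Emit:
{"method": "drive_tool", "body": {"moves": [[[0,0,0],-1],[[0,0,0],-1],[[0,0,0],-1],[[0,0,0],-1],[[0,0,0],-1],[[0,0,0],-1],[[0,0,0],-1],[[0,0,0],-1]]}}

```text
time: 47.48
tool_pos: [443.8, 136.4, 67.3]
tcp_rot: [179.4, -0.3, 96.2]
ft_force: [17.5, 19.3, -13.7]
finger_gap: 10.3
```

Emit:
{"method": "drive_tool", "body": {"moves": [[[0,0,0],0],[[0,0,0],0],[[0,0,0],0],[[0,0,10],0],[[0,0,40],0],[[0,0,70],0],[[0,-20,70],0],[[0,-40,70],0]], "fingers": 30}}

```text
time: 48.15
tool_pos: [441.5, 93.2, 139.2]
tcp_rot: [179.7, 0.0, 96.3]
ft_force: [-0.1, 0.4, -0.9]
finger_gap: 30.0
```

```bash
python3 - <<'E'
from h import *
d=snap("wrist","w36");s=r.sense();print(d["xyz"],s["tool_pos"],s["tcp_rot"],s["ft_force"],s["wrist_torque"],s["finger_gap"])
E
```

```text
[430.41869788 175.21886569 283.48176429] [440.55236532  89.97615431 137.78084376] [1.79865767e+02 1.33851573e-01 9.62222062e+01] [ 1.12931471 -2.21249628 -0.86322946] [-0.04104936 -0.01512579 -0.01975614] 30.071977650321397
```

View pics/w36.png

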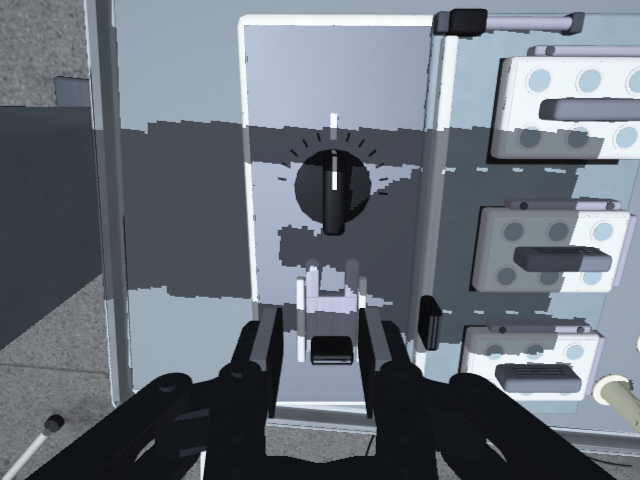

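```bash
python3 - <<'E'
from h import *
d=load("w36")
cv2.imwrite("pics/w36a.png",cv2.resize(d["pixels"][130:390,230:430,::-1],(461,600),interpolation=cv2.INTER_CUBIC))
for v in (339,348,362): print(v,own(plane(d,[(331,v)],77)),own(plane(d,[(331,v)],55)))
d=load("w33")
cv2.imwrite("pics/w33b.png",cv2.resize(d["pixels"][250:320,170:270,::-1],(800,560),interpolation=cv2.INTER_CUBIC))
E
```

```text
339 [[-61.24486071 -49.04285917]] [[-60.42739012 -62.72015384]]
348 [[-61.178836   -55.14272873]] [[-60.35433069 -69.46994584]]
362 [[-61.07392139 -64.83554681]] [[-60.23823774 -80.19550402]]
```

View pics/w36a.png

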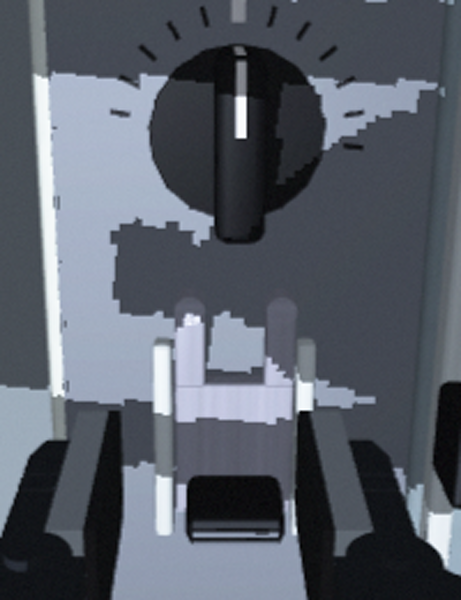

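View pics/w33b.png

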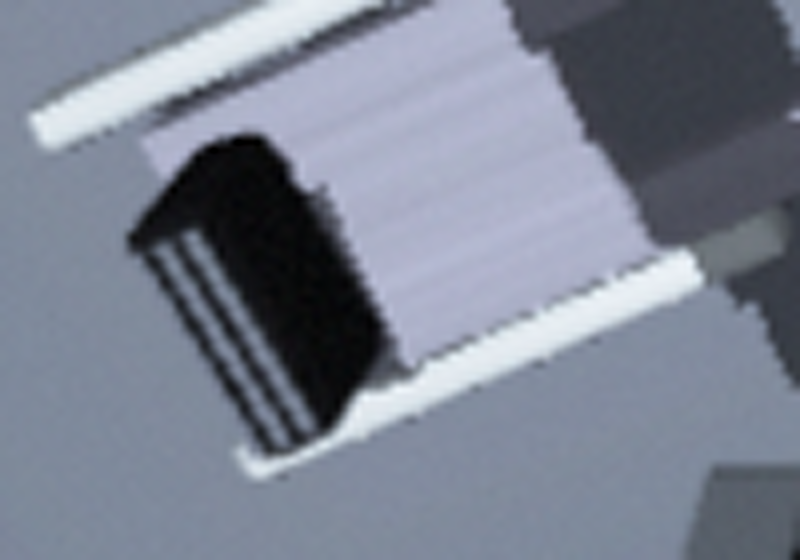

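Emit:
{"method": "drive_tool", "body": {"moves": [[[5,-35,0],0],[[10,-65,0],0],[[16,-81,0],0],[[16,-81,0],0],[[16,-81,-10],0],[[16,-81,-20],0],[[16,-81,-20],0],[[16,-81,-20],0]], "fingers": 0}}

```text
time: 48.87
tool_pos: [454.3, 13.1, 114.2]
tcp_rot: [-179.8, -0.0, 96.3]
ft_force: [0.6, 0.6, 0.2]
finger_gap: -0.3
```

```bash
python3 - <<'E'
from h import *
d=snap("wrist","w37");s=r.sense();print(d["xyz"],s["tool_pos"],s["tcp_rot"],s["ft_force"],own(s["tool_pos"]))
E
```

```text
[444.47678332  95.03759389 258.60128174] [454.87091782  12.97239003 114.94735552] [-1.79896301e+02 -2.68698307e-02  9.62572084e+01] [ 0.29098296 -0.24228141  0.14719553] [[-62.13057614 -84.61244904]]
```

View pics/w37.png

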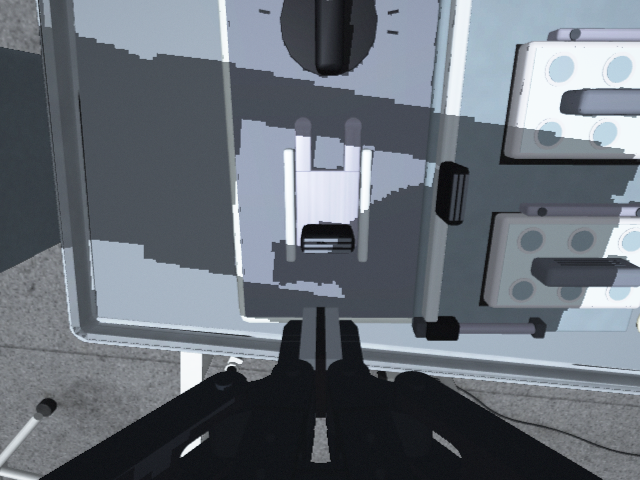

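```bash
python3 - <<'E'
from h import *
d=load("w37")
for v,z in ((252,77),(240,77),(226,55)): print(v,own(plane(d,[(328,v)],z)))
print("clamp tab", own(plane(d,[(462,192),(452,192)],86)),own(plane(d,[(437,192)],64)))
E
```

```text
252 [[-60.32949053 -66.96900749]]
240 [[-60.37638417 -60.94963649]]
226 [[-60.04576653 -60.39857631]]
clamp tab [[ -2.94076419 -36.11735104]
 [ -7.24753669 -36.12677928]] [[ -7.34961646 -40.50472278]]
```

Emit:
{"method": "drive_tool", "body": {"moves": [[[0,-2,-20],0],[[0,-2,-40],0],[[0,-2,-44],0],[[0,-2,-44],0],[[-0.4,4,-44],0],[[-1,10,-44],0],[[-1.6,16,-44],0],[[-2.2,22,-44],0]]}}

```text
time: 49.58
tool_pos: [454.2, 34.8, 72.8]
tcp_rot: [179.9, 0.0, 96.2]
ft_force: [0.3, -2.0, 1.0]
finger_gap: 0.0
```

Emit:
{"method": "drive_tool", "body": {"moves": [[[-0.4,4,0],0],[[-0.8,8,0],0],[[-1.1,11,0],0],[[-1.3,13,0],0],[[-1.3,13,0],0],[[-1.3,13,0],0],[[-1.3,13,0],0],[[-1.3,13,0],0]]}}

```text
time: 50.25
tool_pos: [452.0, 47.0, 71.6]
tcp_rot: [-180.0, -0.0, 96.2]
ft_force: [-0.2, 0.2, -0.2]
finger_gap: -0.3
```

```bash
python3 - <<'E'
from h import *
d=snap("wrist","w38");s=r.sense();print(d["xyz"],s["tool_pos"],s["tcp_rot"],s["ft_force"],own(s["tool_pos"]))
E
```

```text
[441.96070341 129.07478014 215.90230988] [452.06544739  47.03445134  71.59163728] [-1.79979136e+02 -6.38759238e-03  9.61724527e+01] [-0.47681204  0.39873615  0.24382077] [[-61.2409566  -50.44662896]]
```

View pics/w38.png

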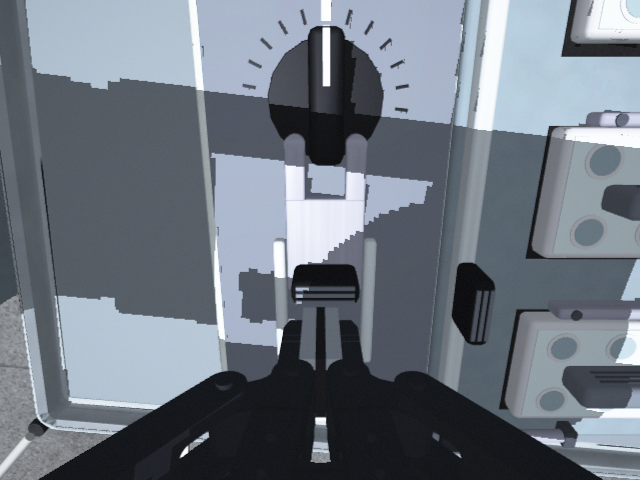

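Emit:
{"method": "drive_tool", "body": {"moves": [[[-0.1,1,0],0],[[-0.2,2,0],0],[[-0.3,3,0],0],[[-0.4,4,0],0],[[-0.4,4,0],0],[[-0.4,4,0],0],[[-0.4,4,0],0],[[-0.4,4,0],0]]}}

```text
time: 50.97
tool_pos: [451.8, 51.0, 71.7]
tcp_rot: [-180.0, 0.0, 96.2]
ft_force: [0.2, -2.0, -1.3]
finger_gap: -0.3
```

Emit:
{"method": "drive_tool", "body": {"moves": [[[-0.1,0.7,0],0],[[-0.2,1.4,0],0],[[-0.3,2,0],0],[[-0.3,2,0],0],[[-0.3,2,0],0],[[-0.3,2,0],0],[[-0.3,2,0],0],[[-0.3,2,0],0]]}}

```text
time: 51.63
tool_pos: [451.8, 51.4, 71.9]
tcp_rot: [180.0, 0.2, 96.2]
ft_force: [1.1, -12.1, 0.6]
finger_gap: -0.4
```

Emit:
{"method": "drive_tool", "body": {"moves": [[[0,-4,0],0],[[0,-4,30],0],[[0,-4,70],0],[[20,0,80],0],[[45,8,80],0],[[55,14,80],0],[[55,14,80],0],[[55,14,80],0]]}}

```text
time: 52.3
tool_pos: [506.2, 67.6, 151.4]
tcp_rot: [-179.9, -0.0, 96.2]
ft_force: [-0.1, -0.7, -0.8]
finger_gap: 0.0
```

Emit:
{"method": "drive_tool", "body": {"moves": [[[0,0,0],0],[[0,0,0],0],[[0,0,0],0],[[0,0,0],0],[[0,0,0],0],[[0,0,0],0],[[0,0,0],0],[[0,0,0],0]], "fingers": 28}}

```text
time: 52.97
tool_pos: [506.5, 67.1, 151.8]
tcp_rot: [180.0, -0.0, 96.2]
ft_force: [-0.2, -0.4, -0.1]
finger_gap: 27.9
```

```bash
python3 - <<'E'
from h import *
d=snap("wrist","w39");s=r.sense();print(d["xyz"],s["tool_pos"],s["tcp_rot"],s["ft_force"],own(s["tool_pos"]))
E
```

```text
[496.33309239 149.1507049  296.10665074] [506.52040052  67.1192695  151.78791852] [1.79996042e+02 1.30829239e-03 9.61847560e+01] [-0.84974552 -0.90064382  0.70137952] [[ -4.93536503 -36.36038747]]
```

View pics/w39.png

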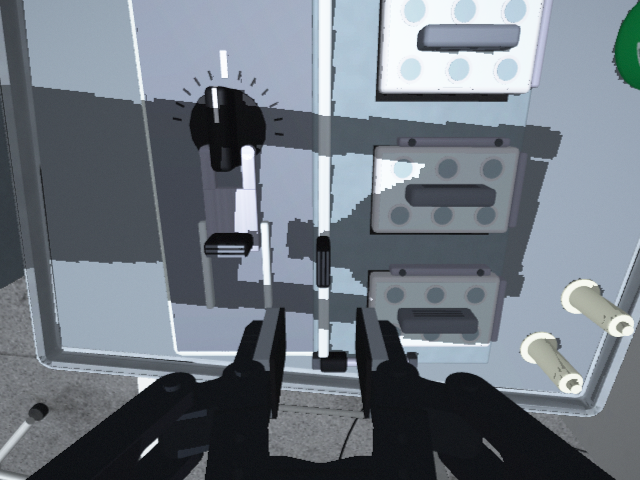

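Emit:
{"method": "drive_tool", "body": {"moves": [[[1,0,-35],0],[[1,0,-60],0],[[1,0,-74],0],[[1,0,-75],0],[[1,0,-75],0],[[1,0,-75],0],[[1,0,-75],0],[[1,0,-75],0]]}}

```text
time: 53.68
tool_pos: [508.8, 67.2, 78.4]
tcp_rot: [179.8, 0.0, 96.2]
ft_force: [0.5, -0.5, 0.2]
finger_gap: 28.0
```

Emit:
{"method": "drive_tool", "body": {"moves": [[[0,0,0],0],[[0,0,0],0],[[0,0,0],0],[[0,0,0],0],[[0,0,0],0],[[0,0,0],0],[[0,0,0],0],[[0,0,0],0]], "fingers": 0, "squeeze": 30}}

```text
time: 54.35
tool_pos: [508.2, 67.1, 77.7]
tcp_rot: [179.9, 0.0, 96.2]
ft_force: [-2.3, -0.3, 5.9]
finger_gap: 6.7
```

```bash
python3 - <<'E'
from h import *
d=snap("wrist","w40");s=r.sense();print(d["xyz"],s["tool_pos"],s["tcp_rot"],s["ft_force"],s["finger_gap"],own(s["tool_pos"]))
E
```

```text
[497.81738107 149.19241647 222.03940971] [508.1845833   67.14789712  77.74068615] [1.79917412e+02 7.78380779e-03 9.61873417e+01] [-2.09177952 -0.88717757  5.7261857 ] 6.416313389517552 [[ -3.27782435 -36.51165797]]
```

View pics/w40.png

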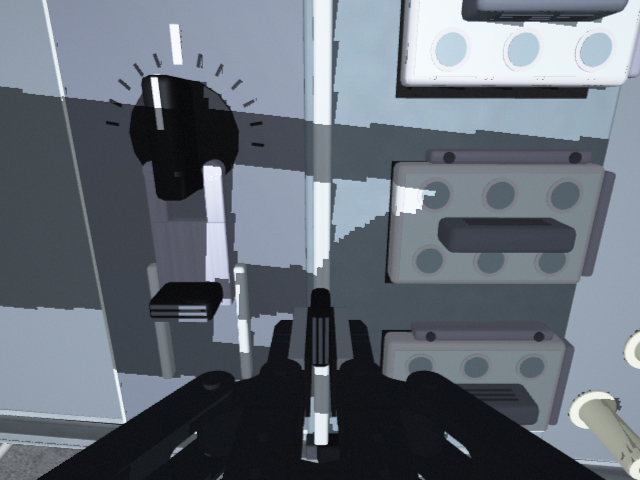

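Emit:
{"method": "drive_tool", "body": {"moves": [[[3,0.3,0],0],[[6,0.6,0],0],[[9,1,0],0],[[12,1.3,0],0],[[15,1.6,0],0],[[18,2,0],0],[[21,2.3,0],0],[[21,2.3,0],0]]}}

```text
time: 55.07
tool_pos: [529.6, 69.5, 77.7]
tcp_rot: [179.9, 0.0, 96.2]
ft_force: [0.4, 0.1, 4.4]
finger_gap: 6.8
```

Emit:
{"method": "drive_tool", "body": {"moves": [[[1,0.1,0],0],[[2,0.2,0],0],[[3,0.3,0],0],[[4,0.4,0],0],[[4,0.4,0],0],[[4,0.4,0],0],[[4,0.4,0],0],[[4,0.4,0],0]]}}

```text
time: 55.73
tool_pos: [532.5, 69.8, 77.7]
tcp_rot: [-180.0, 0.0, 96.2]
ft_force: [-5.1, -0.5, 9.8]
finger_gap: 6.7
```

```bash
python3 - <<'E'
from h import *
d=snap("wrist","w41");s=r.sense();print(d["xyz"],s["tool_pos"],s["tcp_rot"],s["ft_force"],s["finger_gap"],own(s["tool_pos"]))
E
```

```text
[522.32512453 151.80900879 222.00138201] [532.47321163  69.74811226  77.71176138] [-1.79993383e+02  1.05115889e-02  9.61866573e+01] [-4.6318315  -1.14668283  9.99161921] 7.058396749949306 [[ 21.14956048 -36.54980779]]
```

View pics/w41.png

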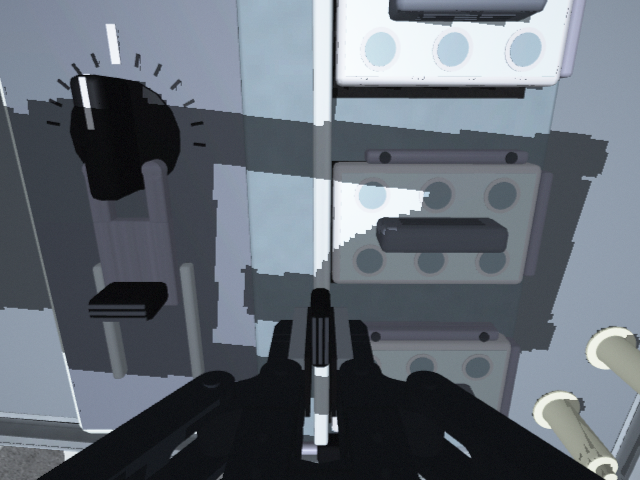

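Emit:
{"method": "drive_tool", "body": {"moves": [[[1,0.1,0],0],[[1,0.1,0],0],[[1,0.1,0],0],[[1,0.1,0],0],[[1,0.1,0],0],[[1,0.1,0],0],[[1,0.1,0],0],[[1,0.1,0],0]]}}

```text
time: 56.45
tool_pos: [532.5, 69.7, 77.6]
tcp_rot: [-179.9, 0.0, 96.2]
ft_force: [-11.2, -1.3, 13.9]
finger_gap: 6.5
```

Emit:
{"method": "drive_tool", "body": {"moves": [[[-1,0,0],0],[[-1,0,0],0],[[-1,0,0],0],[[-1,0,20],0],[[-1,0,55],0],[[-5,0,90],0],[[-10,0,130],0],[[-10,0,170],0]], "fingers": 20}}

```text
time: 57.12
tool_pos: [522.4, 70.0, 247.7]
tcp_rot: [-179.9, -0.0, 96.2]
ft_force: [1.1, 0.1, 0.7]
finger_gap: 19.7
```

```bash
python3 - <<'E'
from h import *
d=snap("wrist","w42");s=r.sense();print(d["xyz"],s["tool_pos"],s["tcp_rot"],s["ft_force"],s["finger_gap"],own(s["tool_pos"]))
E
```

```text
[512.42400121 152.0136248  392.0817716 ] [526.50685069  70.12278784 258.05217641] [1.79318972e+02 4.75489062e-02 9.61934435e+01] [ 1.63981676 -0.06438757  6.54515856] 20.52657575735257 [[ 15.25856172 -35.53296056]]
```

View pics/w42.png

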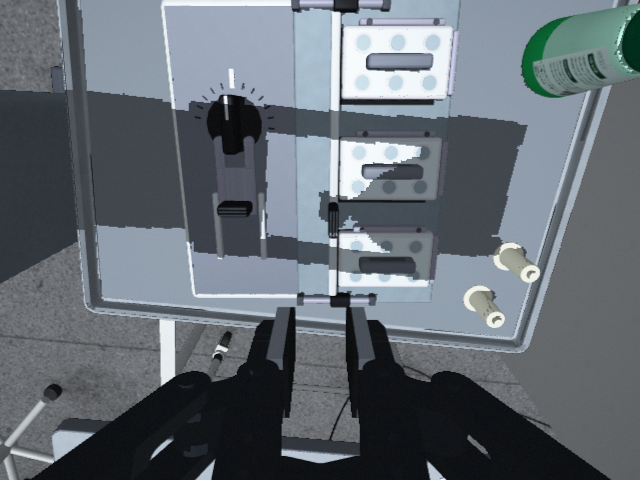

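Emit:
{"method": "drive_tool", "body": {"moves": [[[10,30,-10],0],[[20,60,-20],0],[[25,80,-30],0],[[25,90,-30],0],[[25,90,-30],0],[[25,90,-30],0],[[25,90,-30],0],[[25,90,-30],0]]}}

```text
time: 57.83
tool_pos: [548.8, 158.8, 217.5]
tcp_rot: [179.9, 0.0, 96.1]
ft_force: [0.3, -1.0, -0.5]
finger_gap: 20.2
```

```bash
python3 - <<'E'
from h import *
d=snap("wrist","w43");s=r.sense();print(d["xyz"],s["tool_pos"],s["tcp_rot"],s["ft_force"])
t=snap("top","t43");cv2.imwrite("pics/t43a.png",cv2.resize(t["pixels"][140:360,230:600,::-1],(800,476)))
im=cv2.resize(d["pixels"][40:340,130:530,::-1],(800,600),interpolation=cv2.INTER_CUBIC);cv2.imwrite("pics/w43a.png",im)
E
```

```text
[538.60205808 240.92317717 361.82298193] [548.81717083 158.87286434 217.50138535] [1.79936482e+02 9.86801741e-03 9.61140694e+01] [-0.18921039  0.58910919  0.16997842]
```

View pics/w43a.png

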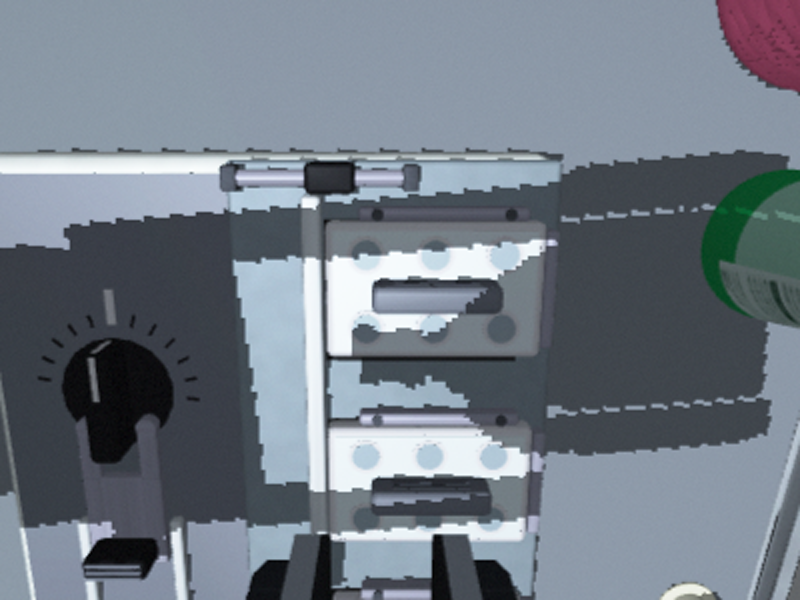

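View pics/t43a.png

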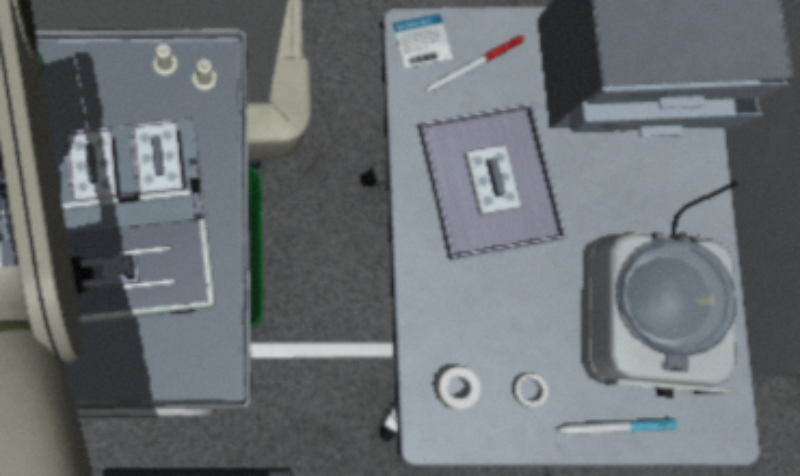

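```bash
python3 - <<'E'
from h import *
d=load("w42")
cv2.imwrite("pics/w42a.png",cv2.resize(d["pixels"][120:310,310:460,::-1],(474,600),interpolation=cv2.INTER_CUBIC))
d=load("w43");cv2.imwrite("pics/w43b.png",cv2.resize(d["pixels"][130:340,270:420,::-1],(429,600),interpolation=cv2.INTER_CUBIC))
E
```

```text
(no output)
```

View pics/w42a.png

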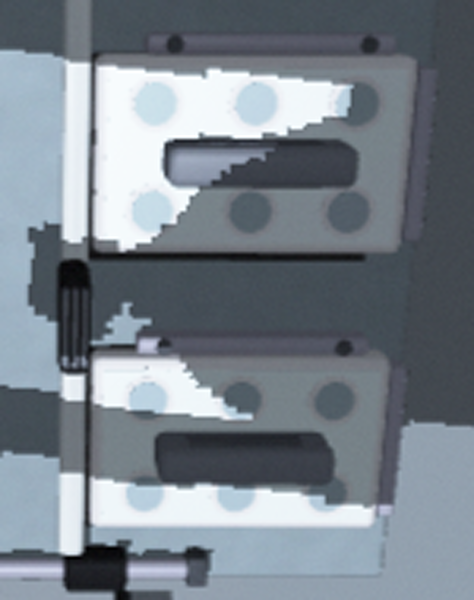

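View pics/w43b.png

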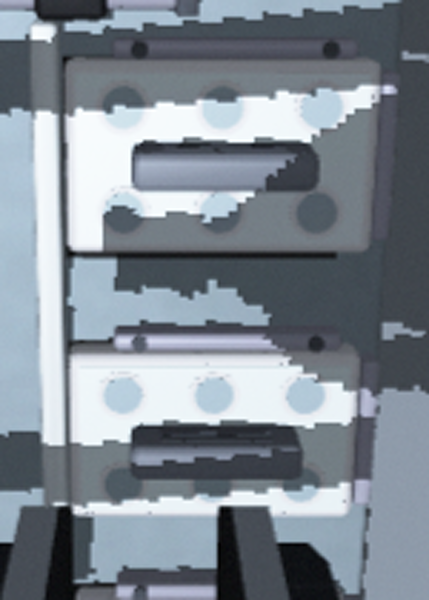

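```bash
python3 - <<'E'
from bench import r
print(r.hand_in())
E
```

```text
the job is handed in; nothing more can be done
None
```

The shaker is changed over and the job was handed in at about 58 s of robot time. No verdict came back.

- **Finished plate:** there was one, in the middle bay. I opened the clamp and laid the plate flat in the steel tray. The last top view shows it flat there, close to the centre.
- **Fresh plates:** there were three, one on the side table and two beside the shaker. Each is now in its own bay, pressed against the end stop and the side fence with forces under about 20 N. After the first push, bays 2 and 3 were about 1 to 1.5 mm short of the fence, so I gripped and pushed both again. The fence contact positions then came out 78 mm apart, as they should. The last pictures show all three plates square and flush.
- **Dial and lock:** I turned the dial about 65° clockwise until its pointer was on the long mark, then pushed the lock fork until it hit its end stop (12 N). The later pictures show the pointer on the mark and the fork either side of the bar's tail.
- **Clamp bar:** it moved 24.4 mm and then stalled against its stop, with the force rising to 11 N.
- **Bystanders:** the paper tape, green bottle and needle holder still stand where they were in the last pictures. I did not measure them.

Two things did not match what I expected:

- **Fingertips:** they reached only a few mm ahead of the reported TCP (about 8 mm when nearly shut), not the stated 22 mm. My first push to open the clamp passed over the tab because of this, so I worked from the measured value afterwards.
- **Dial grip:** my grip on the dial was about 3 mm off its axis, which put about 30 N of side and vertical load on the wrist while turning.

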